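# Slide the biscuits into the tin and rack the baking sheets

## Task

The biscuits have cooled but are still crumbly: without taking hold of any biscuit, carry each baking sheet by its handle to the biscuit tin and tip it so that its biscuits slide out over the open edge, from just above the tin, until all the biscuits lie in it. Stand both empty sheets on edge in free slots of the tray rack, handle up and open edge down on the rack's base, and leave the board that is already in the rack standing. Leave the tin upright on the worktop and do not disturb the salt shaker.

Things in the scene. Friction and masses are not known exactly. Their poses are not given: they have to be found in the camera images.
- sheet_a: aluminium baking sheet, 110 long (x) x 100 mm wide (y), floor 3 mm thick; lips 14 mm high on back and sides, NONE on the +x edge. Black handle at the back: bar 16 mm wide (y), 14 high, 62 long, parallel to the floor, middle at x -100, z 38 mm. Origin: middle of underside, z up. Empty 0.10 to 0.17 kg, mass mostly near the origin. Starts flat, open edge to the left, handle to the right (as the robot sees it), 0 to 3 biscuits on it.
- sheet_a_edge (a point): middle of the open edge of sheet_a, on its underside (55 mm along the sheet's x from its origin); axes as the sheet's
- sheet_a_grip (a point): middle of the handle bar of sheet_a (x = -100 mm, z = 38 mm on the sheet); axes as the sheet's
- sheet_b: aluminium baking sheet, 110 long (x) x 100 mm wide (y), floor 3 mm thick; lips 14 mm high on back and sides, NONE on the +x edge. Black handle at the back: bar 16 mm wide (y), 14 high, 62 long, parallel to the floor, middle at x -100, z 38 mm. Origin: middle of underside, z up. Empty 0.10 to 0.17 kg, mass mostly near the origin. Starts flat, open edge to the left, handle to the right (as the robot sees it), 0 to 3 biscuits on it.
- sheet_b_edge (a point): middle of the open edge of sheet_b, on its underside (55 mm along the sheet's x from its origin); axes as the sheet's
- sheet_b_grip (a point): middle of the handle bar of sheet_b (x = -100 mm, z = 38 mm on the sheet); axes as the sheet's
- biscuit_a1: round golden biscuit with dark chips, 33 mm across, 10 mm thick, 12 g; origin: middle of its underside. It lies on sheet_a at the start, if it is there at all. It begins to slide off a sheet when that is tipped by about 25 to 40 degrees.
- biscuit_a2: round golden biscuit with dark chips, 33 mm across, 10 mm thick, 12 g; origin: middle of its underside. It lies on sheet_a at the start, if it is there at all. It begins to slide off a sheet when that is tipped by about 25 to 40 degrees.
- biscuit_a3: round golden biscuit with dark chips, 33 mm across, 10 mm thick, 12 g; origin: middle of its underside. It lies on sheet_a at the start, if it is there at all. It begins to slide off a sheet when that is tipped by about 25 to 40 degrees.
- biscuit_b1: round golden biscuit with dark chips, 33 mm across, 10 mm thick, 12 g; origin: middle of its underside. It lies on sheet_b at the start, if it is there at all. It begins to slide off a sheet when that is tipped by about 25 to 40 degrees.
- biscuit_b2: round golden biscuit with dark chips, 33 mm across, 10 mm thick, 12 g; origin: middle of its underside. It lies on sheet_b at the start, if it is there at all. It begins to slide off a sheet when that is tipped by about 25 to 40 degrees.
- biscuit_b3: round golden biscuit with dark chips, 33 mm across, 10 mm thick, 12 g; origin: middle of its underside. It lies on sheet_b at the start, if it is there at all. It begins to slide off a sheet when that is tipped by about 25 to 40 degrees.
- biscuit_tin: loose round blue-green open biscuit tin, 156 mm across over the rim, 146 mm inside, 55 mm high, 3 mm wall, 0.45 kg; origin: middle of its underside. It may get pushed a few cm during the work.
- tray_rack: fixed tray rack: wooden base 170 (x) x 96 (y) x 12 mm; four steel wire loops (5 mm wire, 72 mm wide in y) across it, feet at x = -75, -25, 25, 75 mm, leaning 15 degrees towards the rack's -x, tops 110 mm above the worktop. Between loops the base has ribs, tops 22 mm above the worktop, so each of the three slots has a 21 mm wide floor groove in front of its rear loop. Origin: middle of base's underside.
- rack_slot1 (a point): middle of the floor groove of slot 1 (12 mm above the worktop, rack x = -62 mm); axes as the rack's (z up). A sheet stands here with its open edge down in the groove, leaning about 15 to 25 degrees (handle end towards the rack's -x) on the loop behind, lips facing the rack's +x.
- board_1: small wooden board, 86 wide, 85 tall, 11 mm thick, loose, 80 g. If it is there at all, it stands on edge in slot 1 from the start, leaning back with the loops, top about 97 mm above the worktop, and stays there (slot taken). Origin: middle of its lower edge; z up (not leaning).
- rack_slot2 (a point): middle of the floor groove of slot 2 (12 mm above the worktop, rack x = -12 mm); axes as the rack's (z up). A sheet stands here with its open edge down in the groove, leaning about 15 to 25 degrees (handle end towards the rack's -x) on the loop behind, lips facing the rack's +x.
- board_2: small wooden board, 86 wide, 85 tall, 11 mm thick, loose, 80 g. If it is there at all, it stands on edge in slot 2 from the start, leaning back with the loops, top about 97 mm above the worktop, and stays there (slot taken). Origin: middle of its lower edge; z up (not leaning).
- rack_slot3 (a point): middle of the floor groove of slot 3 (12 mm above the worktop, rack x = 38 mm); axes as the rack's (z up). A sheet stands here with its open edge down in the groove, leaning about 15 to 25 degrees (handle end towards the rack's -x) on the loop behind, lips facing the rack's +x.
- board_3: small wooden board, 86 wide, 85 tall, 11 mm thick, loose, 80 g. If it is there at all, it stands on edge in slot 3 from the start, leaning back with the loops, top about 97 mm above the worktop, and stays there (slot taken). Origin: middle of its lower edge; z up (not leaning).
- salt_shaker: salt shaker, 44 mm across, 90 mm tall, a bystander; origin: middle of its underside
Mind the look-alikes: they are no part of the job. What is shaped like the biscuit_a2 but green or purple is not meant.

How it is judged:
By the outcome, as a careful person would: the job done as asked, in the order asked, and still so for the second after the job is handed in, with the robot touching nothing.
Of board_1, board_2, board_3 only 1 to 1 are there at a start; the rules pass over those that are not, and their reading is None.
Of biscuit_a1, biscuit_a2, biscuit_a3, biscuit_b1, biscuit_b2, biscuit_b3 only 3 to 6 are there at a start; the rules pass over those that are not, and their reading is None.
At some moment in a run one of biscuit_tin may be knocked a few centimetres aside while the robot is not near it.
It also fails if it takes over 176 s, if anything falls off the work surface, if the arm or the gripper's body presses on something with over 40 N, if the wrist force passes 120 N, or if a joint passes its speed limit or range.

## Robot

A 6-joint arm with a two-finger parallel gripper is mounted at the origin on a cart in front of the work surface, level with it; the furniture and walls round the work are solid. World frame = base frame: x ahead of the robot, y to its left, z up, the work surface at z = 0. Lengths are in mm, angles in rad, forces in N, time in s.
With the tool pointing down it reaches from about 400 to 925 mm from the base axis. Payload 12.5 kg.
Tool frame: the origin (TCP) lies on the centre line of the jaws, within the pads' length; the fingertips stand 22 mm ahead of it and the grasp point (between the pads) lies 3 mm ahead of it (manip.tip_extent is the distance from the TCP to the fingertips, in mm); y points along the fingers, z is the direction in which the jaws open and shut, and the axes are right-handed (so a half turn about y gives the same grasp; the last joint's range is limited). The gripper opens to 95 mm and grips with 3 to 60 N. Pads are 20 mm wide; open, the fingers measure 119 mm over their backs; the gripper's body (75 mm by 180 mm) begins 59 mm behind the grasp point.
Start: joints at [-1.259, 0.491, 1.559, -0, 1.092, -0.106], TCP at [253.618, -571.246, 236.661] pointing down, gripper open.
Joint ranges: [-3.1, 3.1], [-0.84, 2.19], [0.05, 2.79], [-1.13, 4.28], [0.06, 2.93], [-2.69, 2.69]. Speed limits (rad/s): [2.22, 2.22, 2.79, 3.14, 3.14, 3.14].

## Interface

Orientations are given as a rotation vector (axis times angle).
In Python, from cell import manip, vision, order gives the robot as it stands.
- The arm moves only by the tool send_rows, never from a script. Its argument "commands" is a list of rows, each a list of 3 entries, a list of its own where there are three numbers: the shift along the tool's x, y, z in mm, then the turn, a rotation vector about the tool's x, y, z in rad, then the closure in counts, from 0 (fully open) to 255 (shut). A call has 1 to 12 rows; each row is the pose to reach, as a shift and turn from the pose commanded when the call began, along the tool's axes at that moment; what a row does not reach only later rows make up. A row lasts 1/12 s, in which the tool goes at most 41.7 mm and 7.16 degrees, less where a joint would pass 70% of its speed; a pose out of reach is approached as far as the arm can. A call with a gripper value outside its range is refused whole. The fingers move at their own pace and stop on an object; "force" is the grip in N (left out, the last holds). Time passes only in rows, so rows that repeat a pose let the fingers close. It gives the time, the measured TCP pose, the force and the opening at its end, in the units of the state.
- manip.observe(): the state, without advancing time (a new reading comes with each control period).
- vision.read_camera(name): name is "scene" or "side" or "wrist"; returns (picture, depth): 420x560x3 uint8, red, green, blue; 420x560 float32, mm along the optical axis (not along the pixel's ray), 0 where there is no reading.
- vision.camera_params(name): a dict with "K" (3x3 intrinsics, pixels), "dist_coeffs" ([k1, k2, p1, p2, k3] as OpenCV has them; the pictures are not rectified), "R" (3x3) and "t" (3): a world point X has camera coordinates R X + t; the wrist camera has in their place "tool_from_camera" (4x4, takes a point from camera to tool coordinates, whose origin is the TCP and whose axes are the tool frame's). Camera axes: x right, y down, z forward; pixel columns grow to the right and rows downward; lengths in mm; the calibration is good to about 2 mm. A picture is of the moment at which its call begins: read the wrist's pose just before it. camera_params takes no time and is no camera call.
- order.close_job(): hands the job in, once; it reports no verdict.
Trained networks look in the newest picture that a camera, given by its name, has taken for a name from the list of things; names that differ only in an ending like _2 or _b are one class to them, and where a whole thing is asked for, a point or a joint stands for the part that bears it (a point fixed in the world has none). Each returns a list of dicts, best first, with "p" (0 to 1); they miss things now and then, are a little off and sometimes report something else, mostly with a low value. They report only what shows in the picture. A call takes as long as a camera call. They do not tell look-alikes from the thing itself.
- vision.cut_out(camera, name): "pixels" (420x560 bool, what is visible of it) and "extent" ([left, top, right, bottom] in pixels, round what is visible of it).
- vision.tip_of(camera, name): "uv" ([column, row] in pixels: a listed point, or the origin of a listed thing).
The state is a dict: "time": time; "q": joint angles; "joint_velocities": joint speeds; "joint_torque": joint torques, N m; "ee_pos": TCP position; "eef_rot": TCP orientation; "contact_force": force on the tool from outside, world axes, zero at the start; "wrist_torque": the same for the moment, N m; "gripper_width": finger opening in mm.
Only numpy, scipy, OpenCV 4.12 (cv2) and the standard library are available. Lean on these libraries where they do the work, as an engineer would, in place of code of your own. Each camera call takes 0.05 s, during which the arm holds its last target.

## Working session

There is one attempt and no reset: what is moved stays moved. The work goes in short steps, Python scripts to look and compute and a tool call to move; the robot and the scene stay as the last step left them, time stands still between calls to the robot, and variables do not carry over. Pictures are saved under pics/ and viewed, and the job is handed in when it is done.

Besides the shell and the picture viewer there is one more tool, called after "Call:" as name(argument=value, ...) on one line, values as JSON. send_rows: Moves the arm, as the interface text tells. Its arguments: {"type":"object","properties":{"commands":{"type":"array"},"force":{"type":"number"}},"required":["commands"]}

```bash
ls; mkdir -p pics; python3 - <<'E'
from cell import manip, vision, order
import cv2, numpy as np
s=manip.observe(); print(s)
for c in ["scene","side","wrist"]:
    p,d=vision.read_camera(c); cv2.imwrite(f"pics/{c}0.png",p[:,:,::-1]); np.savez(f"pics/{c}0.npz",p=p,d=d)
    print(c,vision.camera_params(c))
E
```

```text
pics
{'time': 0.0, 'q': array([-1.25860317e+00,  4.91588292e-01,  1.55947040e+00, -1.54061344e-05,
        1.09172967e+00, -1.05602610e-01]), 'joint_velocities': array([ 0.00088936,  0.00034594, -0.00027461, -0.00019136, -0.0009136 ,
       -0.00026428]), 'joint_torque': array([ 2.72305388e-04, -6.12643504e+01, -2.58182162e+01,  6.92427484e-02,
        4.81717160e-02, -7.08846324e-05]), 'ee_pos': array([ 253.53493694, -571.00775738,  236.03668036]), 'eef_rot': array([-0.42224383,  1.99232209, -1.98990424]), 'contact_force': array([ 0.4409691 , -0.34348455, -0.17221155]), 'wrist_torque': array([ 0.0164352 ,  0.01460321, -0.09276782]), 'gripper_width': 94.77298832538818}
scene {'K': array([[395.30384046,   0.        , 284.09810447],
       [  0.        , 395.30384046, 213.1154252 ],
       [  0.        ,   0.        ,   1.        ]]), 'dist_coeffs': array([-0.11056982,  0.        ,  0.        ,  0.        ,  0.        ]), 'R': array([[-0.75228469, -0.65879566, -0.00748455],
       [-0.34284648,  0.40114984, -0.84943222],
       [ 0.56260469, -0.63644881, -0.52764465]]), 't': array([160
[... 418 characters left out ...]
-0.46402665, -0.88428759]]), 't': array([ 492.53636106,  237.39409896, 1011.17497557])}
wrist {'K': array([[295.53056078,   0.        , 280.76578759],
       [  0.        , 295.53056078, 209.99748313],
       [  0.        ,   0.        ,   1.        ]]), 'dist_coeffs': array([0.01100743, 0.        , 0.        , 0.        , 0.        ]), 'tool_from_camera': array([[ 1.70473318e-04,  9.69182326e-01,  2.46344453e-01,
        -6.99384439e+01],
       [-1.99921589e-04, -2.46344419e-01,  9.69182329e-01,
        -1.48980095e+02],
       [ 9.99999965e-01, -2.14469302e-04,  1.51765320e-04,
         9.91110414e-01],
       [ 0.00000000e+00,  0.00000000e+00,  0.00000000e+00,
         1.00000000e+00]])}
```

View pics/scene0.png

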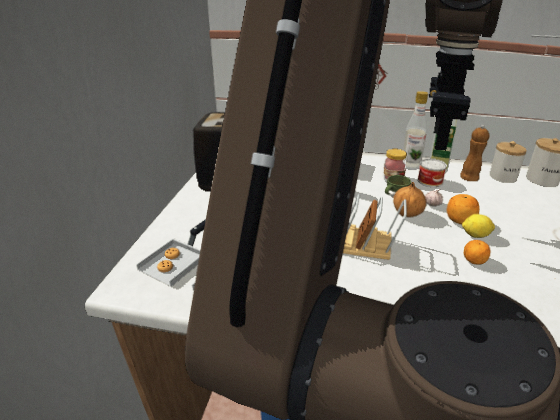

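View pics/side0.png

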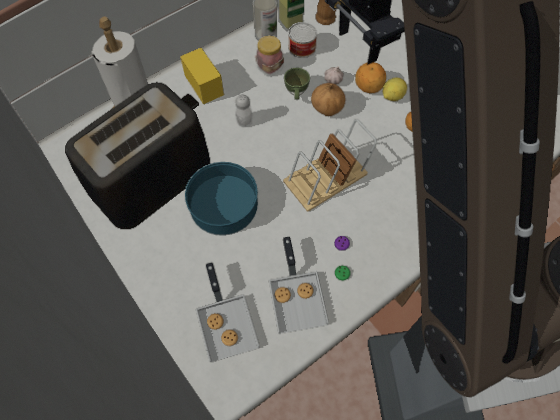

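View pics/wrist0.png

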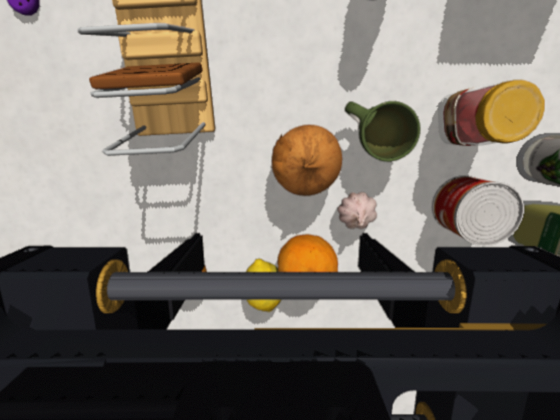

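The side view shows two sheets with two biscuits each (about (230,325) and (298,295)), handles pointing to −y, the tin at (222,197) and the rack at (325,175) with one board. The purple and green look-alikes lie loose at (342,243) and (343,272).

```bash
cat > h.py <<'E'
from cell import manip, vision, order
import cv2, numpy as np
from scipy.spatial.transform import Rotation as Ro
def cam(c):
    P=vision.camera_params(c)
    if 'R' in P: return P['K'],P['dist_coeffs'],P['R'],P['t']
    s=manip.observe(); Rw=Ro.from_rotvec(s['eef_rot']).as_matrix(); T=P['tool_from_camera']
    Rwc=Rw@T[:3,:3]; tw=Rw@T[:3,3]+s['ee_pos']
    return P['K'],P['dist_coeffs'],Rwc.T,-Rwc.T@tw
def back(C,uv,z):
    K,D,R,t=C; n=cv2.undistortPoints(np.array(uv,float).reshape(-1,1,2),K,D)[:,0]
    return (np.c_[n,np.ones(len(n))]*np.array(z).reshape(-1,1)-t)@R
def plane(C,uv,h):
    K,D,R,t=C; n=cv2.undistortPoints(np.array(uv,float).reshape(-1,1,2),K,D)[:,0]
    d=np.c_[n,np.ones(len(n))]@R; o=-R.T@t
    return o+d*((h-o[2])/d[:,2])[:,None]
def proj(C,X):
    K,D,R,t=C; return cv2.projectPoints(np.array(X,float).reshape(-1,3),cv2.Rodrigues(R)[0],t,K,D)[0][:,0]
def cloud(C,d):
    v,u=np.mgrid[0:420,0:560]; uv=np.c_[u.ravel(),v.ravel()]
    return back(C,uv,d.ravel()).reshape(420,560,3)
def hand(X,c="side"):pass
E
python3 - <<'E'
from h import *
C=cam("side"); p,d=vision.read_camera("side"); W=cloud(C,d)
np.set_printoptions(precision=1,suppress=True)
for n in ["sheet_a","biscuit_a1","biscuit_tin","tray_rack","board_1","salt_shaker"]:
    for r in vision.cut_out("side",n):
        m=r["pixels"]&(d>0); q=W[m]; 
        print(n,round(r["p"],2),r["extent"],np.median(q,0),np.percentile(q,2,0),np.percentile(q,98,0))
for n in ["sheet_a","sheet_a_edge","sheet_a_grip","biscuit_tin","tray_rack","rack_slot1","rack_slot2","rack_slot3","board_1","board_2","board_3","biscuit_a1"]:
    for r in vision.tip_of("side",n):
        u=np.array(r["uv"]); print(n,round(r["p"],2),u,"z0:",plane(C,u,0)[0],"depth:",W[int(u[1]+.5),int(u[0]+.5)])
E
```

```text
sheet_a 0.98 [195.8, 262.2, 260.0, 363.1] [596.2 -77.9   5.1] [ 542.  -180.2    0.5] [644.3 -14.2  47.1]
sheet_a 0.89 [265.7, 237.6, 327.1, 334.5] [ 448.3 -101.2    5. ] [ 397.7 -216.     0.5] [495.5 -49.9  47.2]
biscuit_a1 0.76 [270.3, 287.2, 289.8, 303.6] [ 475.8 -121.4   13.8] [ 460.2 -137.1    4.6] [ 490.5 -108.1   18.4]
biscuit_a1 0.68 [334.2, 265.9, 351.4, 282.6] [ 347.  -152.6   10.5] [ 331.4 -166.6    6.1] [ 361.2 -139.4   14.5]
biscuit_a1 0.66 [297.2, 286.0, 312.0, 298.9] [ 429.5 -124.2   13.4] [ 415.1 -140.7    3.2] [ 443.6 -110.6   17.5]
biscuit_a1 0.58 [334.8, 235.8, 349.2, 252.3] [ 336.3 -218.3   10.4] [ 321.1 -234.4    3.1] [ 350.5 -204.5   14.5]
biscuit_a1 0.39 [232.2, 92.6, 252.5, 125.9] [ 510.2 -556.4   55.4] [ 492.5 -575.9    9.7] [ 530.1 -548.9   90.5]
biscuit_tin 0.85 [184.8, 161.2, 258.0, 236.1] [ 578.9 -361.8    7.4] [ 508.7 -422.1    1.8] [ 648.  -273.2   57.3]
biscuit_tin 0.62 [272.2, 287.7, 289.5, 303.0] [ 475.8 -122.6   14.2] [ 462.4 -137.3   10.1] [ 489.  -109.1   18.4]
tray_rack 0.7 [281.8, 125.0, 364.8, 212.8] [ 372.  -363.3   17. ] [ 261.3 -414.7    7.9]
[... 2084 characters left out ...]
[ 381.  -365.6   16.1]
board_1 0.92 [327.9 169.4] z0: [ 332.  -407.5    0. ] depth: [ 335.3 -396.    20.9]
board_1 0.64 [325.8 178.5] z0: [ 340.9 -384.2   -0. ] depth: [ 344.7 -369.5   23.2]
board_2 0.92 [327.9 169.4] z0: [ 332.  -407.5    0. ] depth: [ 335.3 -396.    20.9]
board_2 0.64 [325.8 178.5] z0: [ 340.9 -384.2   -0. ] depth: [ 344.7 -369.5   23.2]
board_3 0.92 [327.9 169.4] z0: [ 332.  -407.5    0. ] depth: [ 335.3 -396.    20.9]
board_3 0.64 [325.8 178.5] z0: [ 340.9 -384.2   -0. ] depth: [ 344.7 -369.5   23.2]
biscuit_a1 0.75 [343.  241.7] z0: [ 331.1 -224.9    0. ] depth: [ 333.2 -219.6   11. ]
biscuit_a1 0.61 [306.6 290.4] z0: [ 424.6 -128.1   -0. ] depth: [ 424.6 -125.2   11.1]
```

```bash
python3 - <<'E'
from h import *
np.set_printoptions(precision=1,suppress=True)
C=cam("side"); z=np.load("pics/side0.npz"); p,d=z["p"],z["d"]; W=cloud(C,d)
cr=cv2.resize(p[110:220,270:400],None,fx=6,fy=5.4,interpolation=cv2.INTER_CUBIC); cv2.imwrite("pics/rackcrop.png",cr[:,:,::-1])
cr=cv2.resize(p[225:370,190:360],None,fx=4.6,fy=4.1,interpolation=cv2.INTER_CUBIC); cv2.imwrite("pics/sheetcrop.png",cr[:,:,::-1])
X=W.reshape(-1,3); ok=d.ravel()>0
# rack: base+ribs
m=ok&(X[:,2]>7)&(X[:,2]<26)&(X[:,0]>250)&(X[:,0]<450)&(X[:,1]<-290)&(X[:,1]>-470)
q=X[m]; print(len(q)); r=cv2.minAreaRect(q[:,:2].astype(np.float32)); print("rack rect",r, cv2.boxPoints(r))
# rack high points
m=ok&(X[:,2]>100)&(X[:,2]<116)&(X[:,0]>200)&(X[:,0]<450)&(X[:,1]<-290)&(X[:,1]>-500)
q=X[m]; i=np.argsort(q[:,0]); print("tops",len(q)); print(q[i][::3])
# tin
m=ok&(X[:,2]>52)&(X[:,2]<60)&(abs(X[:,0]-580)<100)&(abs(X[:,1]+350)<100)
q=X[m]; A=np.c_[2*q[:,:2],np.ones(len(q))]; s=np.linalg.lstsq(A,(q[:,:2]**2).sum(1),rcond=None)[0]; print("tin",s[:2],np.sqrt(s[2]+s[0]**2+s[1]**2),len(q))
for nm,(cx,cy) in dict(far=(592,-68),near=(449,-106)).items():
    m=ok&(X[:,2]>40)&(X[:,2]<52)&(abs(X[:,0]-cx)<45)&(X[:,1]<cy-60)&(X[:,1]>cy-160); q=X[m]
    r=cv2.minAreaRect(q[:,:2].astype(np.float32)); print(nm,"handle",len(q),np.median(q,0),r,cv2.boxPoints(r))
    r1=[r for r in vision.cut_out("side","sheet_a")] if 0 else None
    m=ok&(X[:,2]>10)&(X[:,2]<16)&(abs(X[:,0]-cx)<70)&(abs(X[:,1]-cy)<70); q=X[m]
    r=cv2.minAreaRect(q[:,:2].astype(np.float32)); print(nm,"lips",len(q),r,cv2.boxPoints(r))
E
```

```text
1853
rack rect ((342.70513916015625, -390.44854736328125), (185.70640563964844, 128.17556762695312), 18.870580673217773) [[ 234.1 -359.8]
 [ 275.6 -481.1]
 [ 451.3 -421.1]
 [ 409.8 -299.8]]
tops 346
[[ 236.4 -399.4  104. ]
 [ 238.1 -401.9  104.5]
 [ 239.8 -395.7  106.3]
 [ 240.4 -402.   104.8]
 [ 240.8 -402.2  108.3]
 [ 241.6 -395.4  103.3]
 [ 243.  -404.9  112.3]
 [ 244.3 -407.2  109.3]
 [ 244.4 -415.8  108.3]
 [ 246.6 -408.2  112. ]
 [ 247.2 -414.6  110.5]
 [ 248.7 -416.2  108.5]
 [ 249.6 -424.5  111.9]
 [ 251.3 -427.1  112.2]
 [ 251.8 -424.6  112.1]
 [ 254.1 -423.2  110.8]
 [ 254.8 -429.4  109.7]
 [ 256.5 -432.   110. ]
 [ 258.1 -436.3  111.8]
 [ 259.8 -439.8  114.5]
 [ 260.7 -443.3  110. ]
 [ 262.4 -446.   110.4]
 [ 264.1 -450.   112.5]
 [ 265.1 -454.4  110.4]
 [ 267.5 -452.9  109.2]
 [ 269.5 -459.7  100.6]
 [ 269.9 -454.9  114.2]
 [ 271.7 -459.9  100.7]
 [ 280.7 -374.1  100.4]
 [ 281.5 -373.3  105.6]
 [ 282.6 -383.1  113.9]
 [ 283.2 -380.6  113.9]
 [ 284.2 -384.6  112. ]
 [ 284.7 -381.   109.9]
 [ 285.3 -373.6  102.1]
 [ 286.6 -385.4  114.9]
 [ 287.1 -389.8  108.6]
 [ 289.2 -391
[... 2013 characters left out ...]
745117188, 59.76856231689453), 9.850143432617188) [[ 595.3 -138.5]
 [ 605.5 -197.4]
 [ 621.7 -194.6]
 [ 611.5 -135.7]]
far lips 482 ((593.6121826171875, -70.5511245727539), (101.06189727783203, 112.951904296875), 10.331278800964355) [[ 533.8  -24.1]
 [ 554.  -135.2]
 [ 653.5 -117. ]
 [ 633.2   -5.9]]
near handle 217 [ 451.9 -201.8   45.4] ((451.67962646484375, -202.51925659179688), (16.01429557800293, 60.632789611816406), 2.542051315307617) [[ 442.3 -172.6]
 [ 445.  -233.2]
 [ 461.  -232.5]
 [ 458.3 -171.9]]
near lips 427 ((446.4101867675781, -104.78463745117188), (102.21517944335938, 113.55121612548828), 2.729292631149292) [[ 392.7  -50.5]
 [ 398.1 -163.9]
 [ 500.2 -159.1]
 [ 494.8  -45.6]]
```

View pics/rackcrop.png

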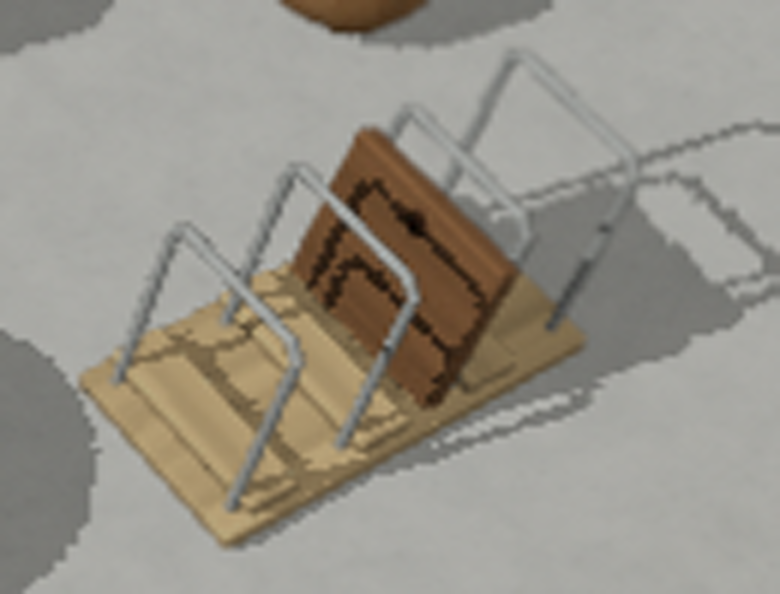

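View pics/sheetcrop.png

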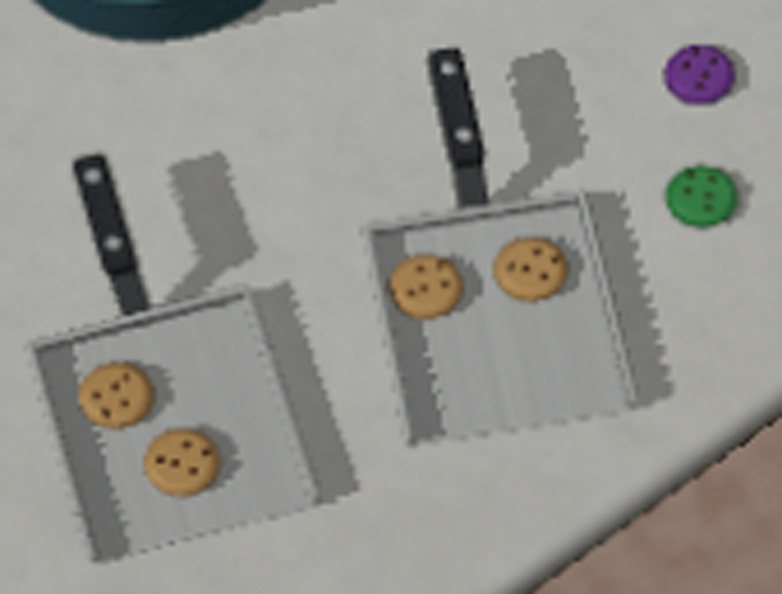

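```bash
cat >> h.py <<'E'
import json,os
np.set_printoptions(precision=1,suppress=True)
def log():
    s=manip.observe(); 
    with open("log.jsonl","a") as f: f.write(json.dumps({k:np.array(v).tolist() for k,v in s.items()})+"\n")
    return s
def toolR(yaw,p,flip=False):
    """fingers point along heading yaw (deg), p deg below horizontal; jaws horizontal; camera side up unless flip"""
    a=np.radians(yaw);p=np.radians(p); h=np.array([np.cos(a),np.sin(a),0]); k=np.array([0,0,1.])
    d=np.cos(p)*h-np.sin(p)*k; n=np.sin(p)*h+np.cos(p)*k
    x=n if flip else -n
    return np.c_[x,d,np.cross(x,d)]
def go(P,Rt):
    s=log(); R=Ro.from_rotvec(s['eef_rot']).as_matrix()
    print("t",round(s['time'],2),"at",s['ee_pos'],"F",s['contact_force'],"w",s['gripper_width'],"q",np.round(s['q'],2))
    dp=R.T@(np.array(P)-s['ee_pos']); dr=Ro.from_matrix(R.T@Rt).as_rotvec()
    print("shift",dp,"len",np.linalg.norm(dp),"turn",np.round(dr,3),"deg",np.degrees(np.linalg.norm(dr)))
    return dp,dr
E
python3 - <<'E'
from h import *
s=log(); print(np.round(Ro.from_rotvec(s['eef_rot']).as_matrix(),3))
for f in (0,1):
  go([452,-260,150],toolR(92.7,45,f))
E
```

```text
[[-0.9 -0.   0.4]
 [-0.4 -0.  -0.9]
 [ 0.  -1.   0. ]]
t 1.1 at [ 253.6 -571.2  236.7] F [-0.2 -1.   0.7] w 94.79704318244691 q [-1.3  0.5  1.6 -0.   1.1 -0.1]
shift [-307.6   86.7 -204. ] len 379.13491529254804 turn [-0.5 -1.1  0.7] deg 80.63618699379842
t 1.1 at [ 253.6 -571.2  236.7] F [-0.2 -1.   0.7] w 94.79704318244691 q [-1.3  0.5  1.6 -0.   1.1 -0.1]
shift [-307.6   86.7 -204. ] len 379.13491529254804 turn [-0.8  1.8 -0.5] deg 117.10658948739547
```

```bash
python3 - <<'E'
from h import *
np.set_printoptions(precision=3,suppress=True)
go([400,-450,320],toolR(92.7,60)); go([452,-330,250],toolR(92.7,45))
E
```

```text
t 1.1 at [ 253.602 -571.237  236.677] F [-0.196 -1.024  0.694] w 94.79704318244691 q [-1.26  0.49  1.56 -0.    1.09 -0.11]
shift [-182.994  -83.333  -51.404] len 207.54188891906284 turn [-0.314 -1.171  0.459] deg 74.27879849918128
t 1.1 at [ 253.602 -571.237  236.677] F [-0.196 -1.024  0.694] w 94.79704318244691 q [-1.26  0.49  1.56 -0.    1.09 -0.11]
shift [-279.213  -13.343 -139.989] len 312.6255284997912 turn [-0.47  -1.135  0.687] deg 80.63618699379842
```

Call:
send_rows(commands=[[[-40, -60, -10], [-0.05, -0.2, 0.08], 0], [[-80, -80, -20], [-0.1, -0.4, 0.16], 0], [[-110, -83, -30], [-0.15, -0.6, 0.24], 0], [[-140, -83, -40], [-0.21, -0.8, 0.31], 0], [[-165, -83, -46], [-0.26, -1.0, 0.39], 0], [[-183, -83, -51], [-0.314, -1.171, 0.459], 0], [[-183, -83, -51], [-0.314, -1.171, 0.459], 0], [[-183, -83, -51], [-0.314, -1.171, 0.459], 0], [[-183, -83, -51], [-0.314, -1.171, 0.459], 0], [[-183, -83, -51], [-0.314, -1.171, 0.459], 0], [[-183, -83, -51], [-0.314, -1.171, 0.459], 0], [[-183, -83, -51], [-0.314, -1.171, 0.459], 0]], force=60)

```text
time: 2.1
ee_pos: [400.3, -450.7, 318.7]
eef_rot: [-0.845, 1.388, -0.776]
contact_force: [-0.2, 0.3, -1.1]
gripper_width: 95.0
```

```bash
python3 - <<'E'
from h import *
np.set_printoptions(precision=3,suppress=True)
go([452,-330,250],toolR(92.7,45))
E
```

```text
t 2.1 at [ 400.347 -450.697  318.697] F [-0.249  0.261 -1.113] w 95.02633973572294 q [-1.05  0.57  1.28  0.23  1.76 -1.11]
shift [-67.616 118.652  57.488] len 148.17237108980504 turn [0.001 0.001 0.26 ] deg 14.875305504426887
```

Call:
send_rows(commands=[[[-20, 40, 20], [0, 0, 0.09], 0], [[-45, 80, 40], [0, 0, 0.18], 0], [[-68, 119, 57], [0, 0, 0.26], 0], [[-68, 119, 57], [0, 0, 0.26], 0], [[-68, 119, 57], [0, 0, 0.26], 0], [[-68, 119, 57], [0, 0, 0.26], 0]])

```text
time: 2.6
ee_pos: [451.8, -328.9, 250.7]
eef_rot: [-0.649, 1.464, -0.579]
contact_force: [-0.0, -0.8, 0.2]
gripper_width: 95.0
```

```bash
python3 - <<'E'
from h import *
p,d=vision.read_camera("wrist"); cv2.imwrite("pics/w1.png",p[:,:,::-1])
C=cam("wrist");W=cloud(C,d);X=W.reshape(-1,3);ok=d.ravel()>0
m=ok&(X[:,2]>40)&(X[:,2]<52)&(abs(X[:,0]-452)<45)&(X[:,1]<-165)&(X[:,1]>-245); q=X[m]
r=cv2.minAreaRect(q[:,:2].astype(np.float32)); print("handle",len(q),np.median(q,0),r)
for r in vision.tip_of("wrist","sheet_a_grip"):
    print(r, plane(C,r["uv"],45))
p,d=vision.read_camera("side"); cv2.imwrite("pics/s1.png",p[:,:,::-1])
np.set_printoptions(precision=3,suppress=True)
g=np.array([452,-203,38]); R=toolR(92.7,45); d=R[:,1]
go(g-3*d-60*d,R); go(g-3*d,R)
E
```

```text
handle 496 [ 451.1 -209.1   45.9] ((451.2181091308594, -206.5116424560547), (15.537174224853516, 61.86970901489258), 2.8595173358917236)
{'uv': [281.5, 231.6], 'p': 0.74} [[ 448.3 -207.1   45. ]]
t 2.75 at [ 451.442 -330.468  251.557] F [-0.187 -0.6   -0.511] w 95.05093426345094 q [-0.93  0.63  1.46  0.41  1.72 -1.06]
shift [ 60.296 178.269   6.305] len 188.29571246763857 turn [-0.002 -0.     0.004] deg 0.24254475292562924
t 2.75 at [ 451.442 -330.468  251.557] F [-0.187 -0.6   -0.511] w 95.05093426345094 q [-0.93  0.63  1.46  0.41  1.72 -1.06]
shift [ 60.062 238.269   6.209] len 245.80073048394894 turn [-0.002 -0.     0.004] deg 0.24254475292562924
```

View pics/w1.png

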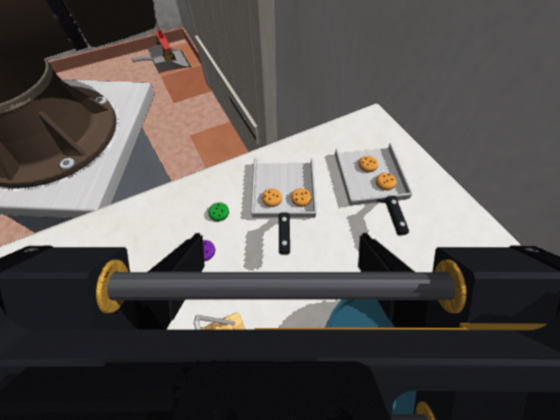

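View pics/s1.png

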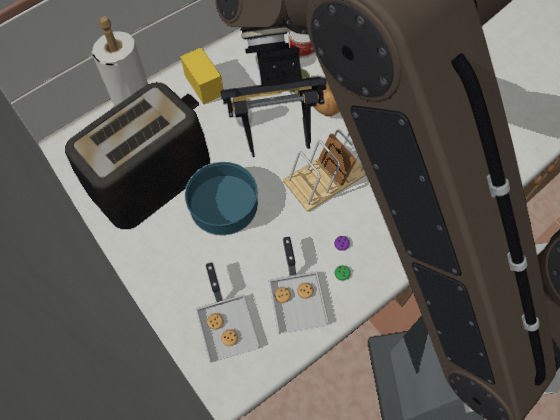

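```bash
python3 - <<'E'
from h import *
np.set_printoptions(precision=3,suppress=True)
g=np.array([451.5,-204,38]); R=toolR(92.7,55); d=R[:,1]
go(g-3*d-60*d,R)
E
```

```text
t 2.75 at [ 451.442 -330.468  251.557] F [-0.187 -0.6   -0.511] w 95.05093426345094 q [-0.93  0.63  1.46  0.41  1.72 -1.06]
shift [ 50.045 178.496   5.753] len 185.46801894190648 turn [-0.002 -0.001 -0.171] deg 9.777297902585813
```

Call:
send_rows(commands=[[[10, 35, 1], [0, 0, -0.05], 110], [[20, 70, 2], [0, 0, -0.1], 110], [[30, 110, 4], [0, 0, -0.15], 110], [[40, 145, 5], [0, 0, -0.171], 110], [[50, 178, 6], [0, 0, -0.171], 110], [[50, 178, 6], [0, 0, -0.171], 110], [[50, 178, 6], [0, 0, -0.171], 110], [[50, 178, 6], [0, 0, -0.171], 110]])

```text
time: 3.42
ee_pos: [454.0, -240.8, 90.6]
eef_rot: [-0.778, 1.415, -0.714]
contact_force: [-0.6, 0.3, 0.4]
gripper_width: 54.5
```

```bash
python3 - <<'E'
from h import *
p,d=vision.read_camera("wrist"); cv2.imwrite("pics/w2.png",p[:,:,::-1])
C=cam("wrist");W=cloud(C,d);X=W.reshape(-1,3);ok=d.ravel()>0
m=ok&(X[:,2]>40)&(X[:,2]<52)&(abs(X[:,0]-452)<25)&(X[:,1]<-165)&(X[:,1]>-245); q=X[m]
r=cv2.minAreaRect(q[:,:2].astype(np.float32)); print("handle",len(q),np.median(q,0),r)
np.set_printoptions(precision=3,suppress=True)
g=np.array([451.5,-204,38]); R=toolR(92.7,55); d=R[:,1]
go(g-3*d,R)
E
```

```text
handle 1711 [ 451.4 -208.    45.6] ((451.40087890625, -205.1964569091797), (15.760151863098145, 61.94124984741211), 3.5818586349487305)
t 3.47 at [ 453.992 -240.882   90.786] F [-0.142 -0.063  0.683] w 54.288985646531145 q [-0.81  0.7   1.78  0.42  1.18 -1.12]
shift [-0.024 61.436 -0.913] len 61.44240652575068 turn [-0.003  0.     0.   ] deg 0.15189622124007968
```

View pics/w2.png

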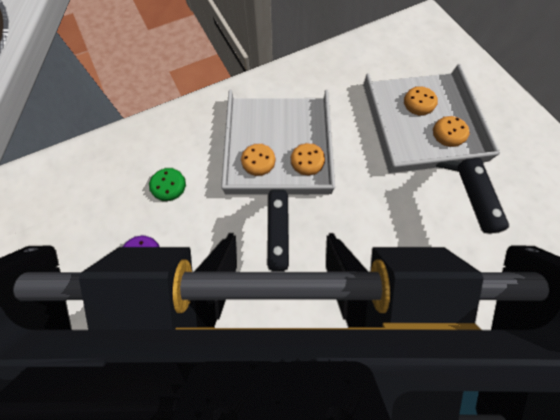

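The wrist view shows the handle at (278,230) centred between the fingers, and two golden biscuits on each sheet. I'll advance and close.

Call:
send_rows(commands=[[[0, 20, 0], [0, 0, 0], 110], [[0, 40, 0], [0, 0, 0], 110], [[0, 55, -1], [0, 0, 0], 110], [[0, 61, -1], [0, 0, 0], 110], [[0, 61, -1], [0, 0, 0], 110], [[0, 61, -1], [0, 0, 0], 255], [[0, 61, -1], [0, 0, 0], 255], [[0, 61, -1], [0, 0, 0], 255], [[0, 61, -1], [0, 0, 0], 255], [[0, 61, -1], [0, 0, 0], 255], [[0, 61, -1], [0, 0, 0], 255], [[0, 61, -1], [0, 0, 0], 255]], force=60)

```text
time: 4.47
ee_pos: [450.7, -204.1, 39.5]
eef_rot: [-0.778, 1.416, -0.711]
contact_force: [0.3, -0.3, 0.9]
gripper_width: 15.5
```

```bash
python3 - <<'E'
from h import *
np.set_printoptions(precision=3,suppress=True)
s=manip.observe(); R=Ro.from_rotvec(s['eef_rot']).as_matrix()
go(s['ee_pos']+[0,0,120],R)
E
```

```text
t 4.47 at [ 450.702 -204.061   39.487] F [ 0.273 -0.259  0.936] w 15.453785093035101 q [-0.76  0.76  1.86  0.48  1.04 -1.16]
shift [-69.021 -98.164   0.013] len 119.99999999999997 turn [0. 0. 0.] deg 0.0
```

Call:
send_rows(commands=[[[-2, -3, 0], [0, 0, 0], 255], [[-6, -8, 0], [0, 0, 0], 255], [[-12, -17, 0], [0, 0, 0], 255], [[-20, -28, 0], [0, 0, 0], 255], [[-29, -41, 0], [0, 0, 0], 255], [[-40, -57, 0], [0, 0, 0], 255], [[-50, -71, 0], [0, 0, 0], 255], [[-59, -84, 0], [0, 0, 0], 255], [[-65, -92, 0], [0, 0, 0], 255], [[-69, -98, 0], [0, 0, 0], 255], [[-69, -98, 0], [0, 0, 0], 255]])

```text
time: 5.38
ee_pos: [450.9, -204.1, 160.8]
eef_rot: [-0.779, 1.414, -0.713]
contact_force: [0.0, 0.7, -2.1]
gripper_width: 15.6
```

```bash
cat >> h.py <<'E'
def sheetpose(W,d,mask,grip):pass
E
python3 - <<'E'
from h import *
for c in ("wrist","side"):
    p,d=vision.read_camera(c); cv2.imwrite(f"pics/{c}3.png",p[:,:,::-1]); np.savez(f"pics/{c}3.npz",p=p,d=d)
    C=cam(c);W=cloud(C,d)
    for r in vision.cut_out(c,"sheet_a")[:2]:
        m=r["pixels"]&(d>0); q=W[m]; print(c,round(r["p"],2),np.median(q,0),np.percentile(q,3,0),np.percentile(q,97,0))
        q=q[(q[:,2]>20)] 
        if len(q)>200:
            # plane fit RANSAC
            best=None
            rng=np.random.default_rng(0)
            for i in range(200):
                a=q[rng.choice(len(q),3,replace=False)]; n=np.cross(a[1]-a[0],a[2]-a[0]); n/=np.linalg.norm(n)+1e-9
                k=(abs((q-a[0])@n)<2.5).sum()
                if best is None or k>best[0]: best=(k,n*np.sign(n[2]),a[0])
            I=q[abs((q-best[2])@best[1])<2.5]; u,s_,v=np.linalg.svd(I-I.mean(0)); n=v[2]*np.sign(v[2][2])
            print("plane",len(I),len(q),n.round(3),I.mean(0))
s=log(); print(s['ee_pos'],s['contact_force'],s['wrist_torque'])
E
```

```text
wrist 0.97 [ 449.5 -113.4  124.4] [ 399.5 -227.3  123. ] [495.  -54.  166.4]
plane 10695 16141 [-0.  0.  1.] [ 445.8 -100.2  124. ]
wrist 0.57 [598.6 -85.8   3.5] [ 540.8 -170.8    1.6] [644.1 -17.6  44.6]
plane 741 973 [-0.2 -0.   1. ] [ 606.3 -161.4   43.8]
side 0.67 [ 448.7 -102.2  124.5] [ 398.2 -208.5  120.3] [495.  -51.3 166.1]
plane 2150 3333 [-0.  0.  1.] [445.3 -95.5 123.9]
side 0.56 [596.  -77.1   4.9] [ 545.5 -171.6    1.1] [642.  -16.8  46.7]
plane 164 256 [ 0. -0.  1.] [ 608.5 -165.9   46.1]
[ 450.5 -203.7  158.6] [-0.2 -0.1 -1.4] [-0.6 -0.1  0. ]
```

View pics/wrist3.png

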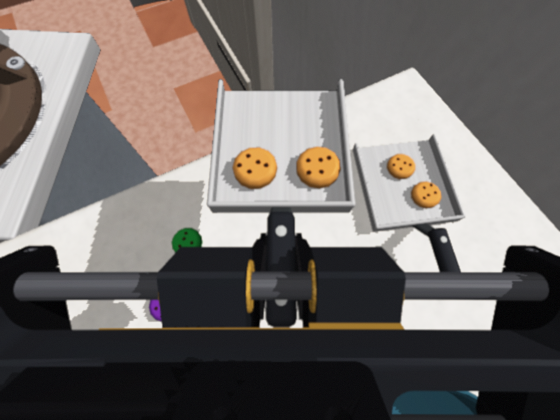

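View pics/side3.png

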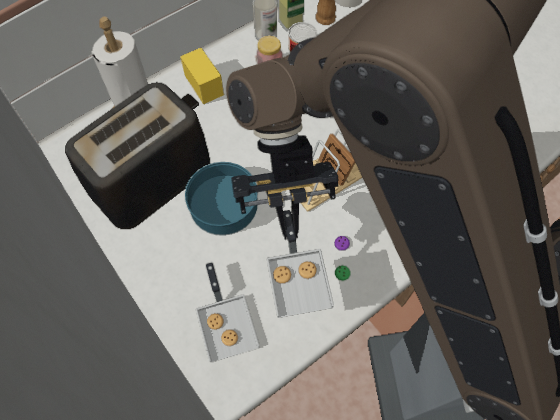

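Grasp is good: the sheet is level (normal ≈ (0,0,1)) and both biscuits are still on it. Now to carry it high to the tin, with its heading turned to 50°.

```bash
cat >> h.py <<'E'
def rows(P,Rt,n,g=255,hold=0):
    np.set_printoptions(precision=3,suppress=True)
    dp,dr=go(P,Rt); out=[]
    for i in range(1,n+1):
        t=i/n; f=t*t*(3-2*t)
        out.append([[int(round(v)) for v in dp*f],[round(float(v),3) for v in dr*f],g])
    out+= [out[-1]]*hold
    print(json.dumps(out))
E
python3 - <<'E'
from h import *
z=np.load("pics/side0.npz"); C=cam("side"); W=cloud(C,z["d"]).reshape(-1,3)
q=W[(W[:,0]>560)&(W[:,0]<900)&(W[:,1]<-300)&(W[:,1]>-650)&(W[:,2]>120)]; print("toaster",np.percentile(q,1,0),np.percentile(q,99,0))
rows([455,-260,260],toolR(85,55),10,hold=2)
E
```

```text
toaster [ 607.2 -647.9  123. ] [ 897.2 -310.5  355. ]
t 5.58 at [ 450.45  -203.734  158.595] F [-0.169 -0.084 -1.43 ] w 15.895484419087978 q [-0.76  0.57  1.81  0.43  1.26 -1.05]
shift [ -12.28  -115.392    1.813] len 116.0579959499631 turn [ 0.078  0.109 -0.003] deg 7.692449795586733
[[[0, -3, 0], [0.002, 0.003, -0.0], 255], [[-1, -12, 0], [0.008, 0.011, -0.0], 255], [[-3, -25, 0], [0.017, 0.024, -0.001], 255], [[-4, -41, 1], [0.027, 0.038, -0.001], 255], [[-6, -58, 1], [0.039, 0.055, -0.001], 255], [[-8, -75, 1], [0.05, 0.071, -0.002], 255], [[-10, -90, 1], [0.061, 0.086, -0.002], 255], [[-11, -103, 2], [0.07, 0.098, -0.003], 255], [[-12, -112, 2], [0.076, 0.106, -0.003], 255], [[-12, -115, 2], [0.078, 0.109, -0.003], 255], [[-12, -115, 2], [0.078, 0.109, -0.003], 255], [[-12, -115, 2], [0.078, 0.109, -0.003], 255]]
```

Call:
send_rows(commands=[[[0, -3, 0], [0.002, 0.003, 0], 255], [[-1, -12, 0], [0.008, 0.011, 0], 255], [[-3, -25, 0], [0.017, 0.024, -0.001], 255], [[-4, -41, 1], [0.027, 0.038, -0.001], 255], [[-6, -58, 1], [0.039, 0.055, -0.001], 255], [[-8, -75, 1], [0.05, 0.071, -0.002], 255], [[-10, -90, 1], [0.061, 0.086, -0.002], 255], [[-11, -103, 2], [0.07, 0.098, -0.003], 255], [[-12, -112, 2], [0.076, 0.106, -0.003], 255], [[-12, -115, 2], [0.078, 0.109, -0.003], 255], [[-12, -115, 2], [0.078, 0.109, -0.003], 255]])

```text
time: 6.5
ee_pos: [455.3, -260.5, 260.7]
eef_rot: [-0.689, 1.476, -0.818]
contact_force: [-1.1, -0.4, -3.2]
gripper_width: 15.6
```

```bash
python3 - <<'E'
from h import *
rows([459,-380,262],toolR(65,55),12)
E
```

```text
t 6.5 at [ 455.275 -260.514  260.667] F [-1.053 -0.414 -3.192] w 15.644938002477803 q [-0.85  0.47  1.65  0.43  1.47 -0.91]
shift [ 96.593 -69.002  14.179] len 119.55133152836247 turn [0.198 0.287 0.001] deg 19.9755259215559
[[[2, -1, 0], [0.004, 0.006, 0.0], 255], [[7, -5, 1], [0.015, 0.021, 0.0], 255], [[15, -11, 2], [0.031, 0.045, 0.0], 255], [[25, -18, 4], [0.051, 0.074, 0.0], 255], [[36, -26, 5], [0.075, 0.108, 0.0], 255], [[48, -35, 7], [0.099, 0.143, 0.001], 255], [[60, -43, 9], [0.124, 0.179, 0.001], 255], [[72, -51, 11], [0.147, 0.212, 0.001], 255], [[82, -58, 12], [0.167, 0.242, 0.001], 255], [[89, -64, 13], [0.184, 0.266, 0.001], 255], [[95, -68, 14], [0.194, 0.281, 0.001], 255], [[97, -69, 14], [0.198, 0.287, 0.001], 255]]
```

Call:
send_rows(commands=[[[2, -1, 0], [0.004, 0.006, 0], 255], [[7, -5, 1], [0.015, 0.021, 0], 255], [[15, -11, 2], [0.031, 0.045, 0], 255], [[25, -18, 4], [0.051, 0.074, 0], 255], [[36, -26, 5], [0.075, 0.108, 0], 255], [[48, -35, 7], [0.099, 0.143, 0.001], 255], [[60, -43, 9], [0.124, 0.179, 0.001], 255], [[72, -51, 11], [0.147, 0.212, 0.001], 255], [[82, -58, 12], [0.167, 0.242, 0.001], 255], [[89, -64, 13], [0.184, 0.266, 0.001], 255], [[95, -68, 14], [0.194, 0.281, 0.001], 255], [[97, -69, 14], [0.198, 0.287, 0.001], 255]])

```text
time: 7.5
ee_pos: [458.8, -381.0, 261.1]
eef_rot: [-0.434, 1.624, -1.081]
contact_force: [-0.3, 0.8, -2.0]
gripper_width: 15.7
```

```bash
python3 - <<'E'
from h import *
rows([455,-480,262],toolR(50,55),12)
E
```

```text
t 7.5 at [ 458.798 -380.982  261.149] F [-0.298  0.841 -2.007] w 15.716775485518493 q [-1.01  0.54  1.52  0.51  1.46 -0.73]
shift [ 74.265 -53.082  38.558] len 99.09459447136156 turn [0.15  0.213 0.   ] deg 14.903875875275874
[[[1, -1, 1], [0.003, 0.004, 0.0], 255], [[6, -4, 3], [0.011, 0.016, 0.0], 255], [[12, -8, 6], [0.023, 0.033, 0.0], 255], [[19, -14, 10], [0.039, 0.055, 0.0], 255], [[28, -20, 15], [0.056, 0.08, 0.0], 255], [[37, -27, 19], [0.075, 0.106, 0.0], 255], [[46, -33, 24], [0.094, 0.133, 0.0], 255], [[55, -39, 29], [0.111, 0.157, 0.0], 255], [[63, -45, 33], [0.126, 0.179, 0.0], 255], [[69, -49, 36], [0.139, 0.197, 0.0], 255], [[73, -52, 38], [0.147, 0.208, 0.0], 255], [[74, -53, 39], [0.15, 0.213, 0.0], 255]]
```

Call:
send_rows(commands=[[[1, -1, 1], [0.003, 0.004, 0], 255], [[6, -4, 3], [0.011, 0.016, 0], 255], [[12, -8, 6], [0.023, 0.033, 0], 255], [[19, -14, 10], [0.039, 0.055, 0], 255], [[28, -20, 15], [0.056, 0.08, 0], 255], [[37, -27, 19], [0.075, 0.106, 0], 255], [[46, -33, 24], [0.094, 0.133, 0], 255], [[55, -39, 29], [0.111, 0.157, 0], 255], [[63, -45, 33], [0.126, 0.179, 0], 255], [[69, -49, 36], [0.139, 0.197, 0], 255], [[73, -52, 38], [0.147, 0.208, 0], 255], [[74, -53, 39], [0.15, 0.213, 0], 255]])

```text
time: 8.5
ee_pos: [455.6, -479.7, 261.9]
eef_rot: [-0.225, 1.713, -1.273]
contact_force: [-0.5, 0.2, -1.8]
gripper_width: 15.5
```

```bash
cat >> h.py <<'E'
def look(tag):
    for c in ("wrist","side"):
        p,d=vision.read_camera(c); cv2.imwrite(f"pics/{c}{tag}.png",p[:,:,::-1]); np.savez(f"pics/{c}{tag}.npz",p=p,d=d)
def tin(tag):
    C=cam("side"); X=cloud(C,np.load(f"pics/side{tag}.npz")["d"]).reshape(-1,3)
    m=(X[:,2]>52)&(X[:,2]<59)&(abs(X[:,0]-580)<130)&(abs(X[:,1]+350)<130); q=X[m][:,:2]
    rng=np.random.default_rng(0);best=(0,)
    for i in range(500):
        a=q[rng.choice(len(q),3,replace=False)]
        A=np.c_[2*a,np.ones(3)]
        try: s=np.linalg.solve(A,(a**2).sum(1))
        except Exception: continue
        r=np.sqrt(max(0,s[2]+s[0]**2+s[1]**2))
        if abs(r-77)>5: continue
        k=(abs(np.linalg.norm(q-s[:2],axis=1)-r)<3).sum()
        if k>best[0]: best=(k,s[:2],r)
    print("tin",best,len(q)); return best
def pour(T,yaw,th,back=35,ze=72,gs=(-98,36),p0=55):
    a=np.radians(yaw);t=np.radians(th); h=np.array([np.cos(a),np.sin(a),0]);k=np.array([0,0,1.])
    E=np.array([T[0],T[1],0])-back*h+ze*k
    xs=np.cos(t)*h-np.sin(t)*k; zs=np.sin(t)*h+np.cos(t)*k
    R=toolR(yaw,p0+th); return E-(55-gs[0])*xs+gs[1]*zs-3*R[:,1],R
E
python3 - <<'E'
from h import *
look("4"); T=tin("4")[1]
P,R=pour(T,50,12); print(P)
rows(P,R,12)
E
```

```text
tin (np.int64(380), array([ 576.4, -348. ]), np.float64(75.55927476669576)) 510
[ 461.7 -484.6  141.8]
t 8.6 at [ 455.852 -478.92   262.115] F [ 0.526  0.679 -2.342] w 15.681122140080536 q [-1.11  0.61  1.4   0.56  1.44 -0.58]
shift [69.497 98.229  8.199] len 120.60681260679914 turn [ 0.001  0.001 -0.21 ] deg 12.006602747375549
[[[1, 2, 0], [0.0, 0.0, -0.004], 255], [[5, 7, 1], [0.0, 0.0, -0.016], 255], [[11, 15, 1], [0.0, 0.0, -0.033], 255], [[18, 25, 2], [0.0, 0.0, -0.054], 255], [[26, 37, 3], [0.0, 0.0, -0.079], 255], [[35, 49, 4], [0.001, 0.001, -0.105], 255], [[43, 61, 5], [0.001, 0.001, -0.131], 255], [[51, 73, 6], [0.001, 0.001, -0.155], 255], [[59, 83, 7], [0.001, 0.001, -0.177], 255], [[64, 91, 8], [0.001, 0.001, -0.194], 255], [[68, 96, 8], [0.001, 0.001, -0.205], 255], [[69, 98, 8], [0.001, 0.001, -0.21], 255]]
```

View pics/side4.png

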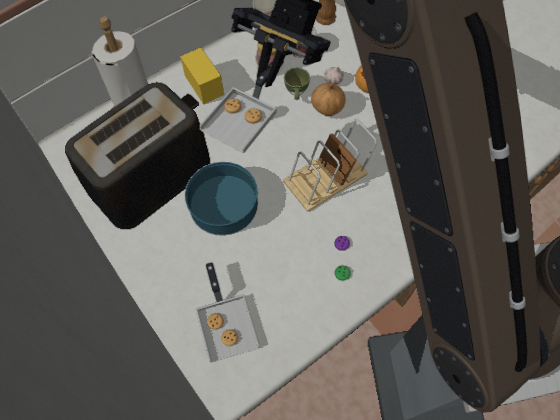

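View pics/wrist4.png

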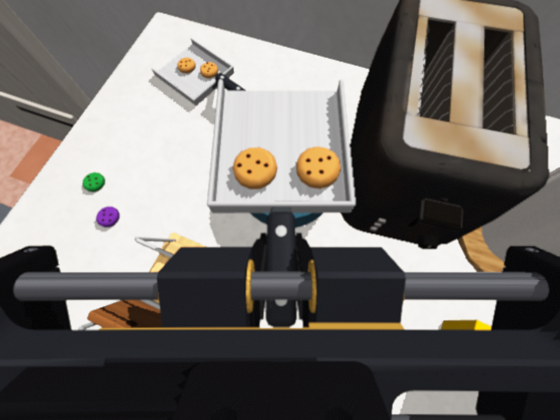

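```bash
python3 - <<'E'
from h import *
for t in ("side0","wrist4"):
    if t=="side0":
        C=cam("side"); X=cloud(C,np.load("pics/side0.npz")["d"]).reshape(-1,3)
    else:
        C=cam("wrist"); X=cloud(C,np.load("pics/wrist4.npz")["d"]).reshape(-1,3)
    q=X[(X[:,2]>70)&(X[:,2]<200)&(X[:,0]>520)&(X[:,0]<800)&(X[:,1]>-560)&(X[:,1]<-330)]
    a=np.radians(50);h=np.array([np.cos(a),np.sin(a)]);r=np.array([np.sin(a),-np.cos(a)])
    L=(q[:,:2]-[581,-350])@h; S=(q[:,:2]-[581,-350])@r
    for l in range(-200,60,20):
        m=(L>=l)&(L<l+20)&(S>0)
        if m.sum(): print(t,l,m.sum(),"min right",np.percentile(S[m],1),"zmax",q[m][:,2].max())
look("5"); tin("5")
E
```

```text
side0 -200 1 min right 88.45653776911476 zmax 73.72472983418588
side0 -140 5 min right 142.60348080376875 zmax 157.55811647600171
side0 -120 122 min right 122.43152851316692 zmax 181.9861179982783
side0 -100 195 min right 124.0534213377144 zmax 193.45336173202267
side0 -80 566 min right 75.53561785030647 zmax 194.7212231510127
side0 -60 877 min right 71.57448871044251 zmax 195.0315269098549
side0 -40 989 min right 73.68166017781529 zmax 195.3258364394866
side0 -20 913 min right 78.7045641771295 zmax 194.47951350962825
side0 0 936 min right 83.98242023629852 zmax 195.2992035264444
side0 20 952 min right 88.94990407303321 zmax 194.60536207294018
side0 40 922 min right 93.84397524908209 zmax 195.06099942906476
wrist4 -140 125 min right 138.8377927886726 zmax 158.0305709417141
wrist4 -120 1874 min right 123.91258472603894 zmax 184.14650593092497
wrist4 -100 5653 min right 94.83912965441193 zmax 191.89609854813196
wrist4 -80 4845 min right 77.46560526735453 zmax 192.403118109738
wrist4 -60 3674 min right 73.76141290729896 zmax 192.18843906819023
wrist4 -40 2688 min right 76.06852684287233 zmax 192.0231744886292
wrist4 -20 2475 min right 80.20815960793084 zmax 191.78184458802892
wrist4 0 2617 min right 84.5833566388084 zmax 191.94305396803512
wrist4 20 2600 min right 89.66062940817525 zmax 191.8815621180894
wrist4 40 2278 min right 94.09053453198128 zmax 192.55293283550347
tin (np.int64(373), array([ 576.9, -347.9]), np.float64(75.94384203585635)) 504
```

```bash
python3 - <<'E'
from h import *
P,R=pour((579,-349),50,12,ze=74); print(P)
rows(P,R,11)
E
```

```text
[ 464.4 -485.6  143.8]
t 8.7 at [ 455.96  -478.477  262.187] F [-0.982 -0.086 -2.139] w 15.439994741349508 q [-1.11  0.61  1.4   0.56  1.44 -0.58]
shift [68.    96.922 11.078] len 118.91426916022738 turn [ 0.002  0.002 -0.21 ] deg 12.006745885032947
[[[2, 2, 0], [0.0, 0.0, -0.005], 255], [[6, 8, 1], [0.0, 0.0, -0.018], 255], [[12, 18, 2], [0.0, 0.0, -0.038], 255], [[20, 29, 3], [0.0, 0.001, -0.063], 255], [[29, 42, 5], [0.001, 0.001, -0.091], 255], [[39, 55, 6], [0.001, 0.001, -0.119], 255], [[48, 68, 8], [0.001, 0.001, -0.147], 255], [[56, 79, 9], [0.001, 0.002, -0.171], 255], [[62, 88, 10], [0.001, 0.002, -0.191], 255], [[66, 95, 11], [0.002, 0.002, -0.205], 255], [[68, 97, 11], [0.002, 0.002, -0.21], 255]]
```

Call:
send_rows(commands=[[[2, 2, 0], [0, 0, -0.005], 255], [[6, 8, 1], [0, 0, -0.018], 255], [[12, 18, 2], [0, 0, -0.038], 255], [[20, 29, 3], [0, 0.001, -0.063], 255], [[29, 42, 5], [0.001, 0.001, -0.091], 255], [[39, 55, 6], [0.001, 0.001, -0.119], 255], [[48, 68, 8], [0.001, 0.001, -0.147], 255], [[56, 79, 9], [0.001, 0.002, -0.171], 255], [[62, 88, 10], [0.001, 0.002, -0.191], 255], [[66, 95, 11], [0.002, 0.002, -0.205], 255], [[68, 97, 11], [0.002, 0.002, -0.21], 255], [[68, 97, 11], [0.002, 0.002, -0.21], 255]])

```text
time: 9.7
ee_pos: [464.3, -485.5, 143.0]
eef_rot: [-0.414, 1.723, -1.425]
contact_force: [-0.0, 0.0, -1.6]
gripper_width: 15.7
```

```bash
cat >> h.py <<'E'
def prow(T,yaw,ths,**k):
    s=log(); R=Ro.from_rotvec(s['eef_rot']).as_matrix(); out=[]
    print("t",s['time'],s['ee_pos'],s['contact_force'],s['q'],s['gripper_width'])
    for th in ths:
        P,Rt=pour(T,yaw,th,**k); dp=R.T@(P-s['ee_pos']); dr=Ro.from_matrix(R.T@Rt).as_rotvec()
        out.append([[int(round(v)) for v in dp],[round(float(v),3) for v in dr],255])
    print(json.dumps(out))
E
python3 - <<'E'
from h import *
look("6")
prow((579,-349),50,[14,17,20,23,26,29,32,34,36,38,40,42],ze=74)
E
```

```text
t 9.8 [ 464.3 -486.   144.1] [-1.   0.2 -1.7] [-1.   0.7  1.5  0.4  1.1 -0.6] 15.339751853893427
[[[-4, -3, 0], [-0.001, -0.0, -0.035], 255], [[-11, -8, 0], [-0.001, -0.0, -0.087], 255], [[-18, -13, 0], [-0.001, -0.0, -0.139], 255], [[-25, -17, 0], [-0.001, -0.0, -0.192], 255], [[-32, -21, 0], [-0.001, -0.0, -0.244], 255], [[-40, -25, 0], [-0.001, -0.0, -0.296], 255], [[-48, -28, 0], [-0.001, -0.0, -0.349], 255], [[-53, -30, 0], [-0.001, -0.0, -0.384], 255], [[-58, -32, 0], [-0.001, -0.0, -0.418], 255], [[-63, -33, 0], [-0.001, -0.001, -0.453], 255], [[-69, -35, 0], [-0.001, -0.001, -0.488], 255], [[-74, -36, 0], [-0.001, -0.001, -0.523], 255]]
```

View pics/side6.png

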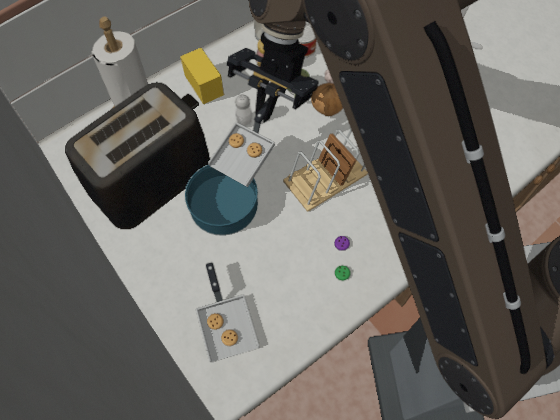

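View pics/wrist6.png

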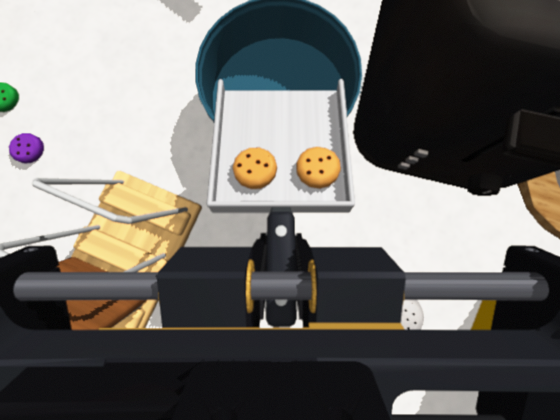

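Both biscuits are still on the sheet and its open edge is over the near part of the tin (wrist view, tin at (280,60)). Now I tip about the edge.

Call:
send_rows(commands=[[[-4, -3, 0], [0, 0, -0.035], 255], [[-11, -8, 0], [0, 0, -0.087], 255], [[-18, -13, 0], [0, 0, -0.139], 255], [[-25, -17, 0], [0, 0, -0.192], 255], [[-32, -21, 0], [0, 0, -0.244], 255], [[-36, -23, 0], [0, 0, -0.27], 255], [[-40, -25, 0], [0, 0, -0.296], 255], [[-44, -27, 0], [0, 0, -0.322], 255], [[-48, -28, 0], [0, 0, -0.349], 255], [[-53, -30, 0], [0, 0, -0.384], 255], [[-58, -32, 0], [0, 0, -0.418], 255], [[-63, -33, 0], [0, 0, -0.453], 255]])

```text
time: 10.8
ee_pos: [493.2, -451.6, 199.9]
eef_rot: [-0.844, 1.694, -1.74]
contact_force: [-0.1, 0.0, -0.9]
gripper_width: 15.5
```

```bash
python3 - <<'E'
from h import *
look("7")
prow((579,-349),50,[40,42,44,46,48,50,52,54,56,58,60,60],ze=74)
a=cv2.imread("pics/side7.png")[60:300,160:420];b=cv2.imread("pics/wrist7.png")
cv2.imwrite("pics/c7.png",np.hstack([cv2.resize(a,(400,370)),cv2.resize(b,(400,370))]))
E
```

```text
t 10.9 [ 494.  -450.7  199.9] [-0.1 -1.1 -2. ] [-0.8  0.6  1.5 -0.1  1.1 -0.1] 15.425337683641008
[[[-4, -3, 0], [-0.002, 0.0, -0.035], 255], [[-8, -7, 0], [-0.002, 0.0, -0.07], 255], [[-12, -10, 0], [-0.002, -0.0, -0.105], 255], [[-17, -13, 0], [-0.002, -0.0, -0.14], 255], [[-22, -16, 0], [-0.002, -0.0, -0.174], 255], [[-27, -19, 0], [-0.002, -0.0, -0.209], 255], [[-31, -21, 0], [-0.002, -0.0, -0.244], 255], [[-36, -24, 0], [-0.002, -0.0, -0.279], 255], [[-42, -26, 0], [-0.002, -0.0, -0.314], 255], [[-47, -28, 0], [-0.002, -0.0, -0.349], 255], [[-52, -30, 0], [-0.002, -0.0, -0.384], 255], [[-52, -30, 0], [-0.002, -0.0, -0.384], 255]]
```

View pics/c7.png

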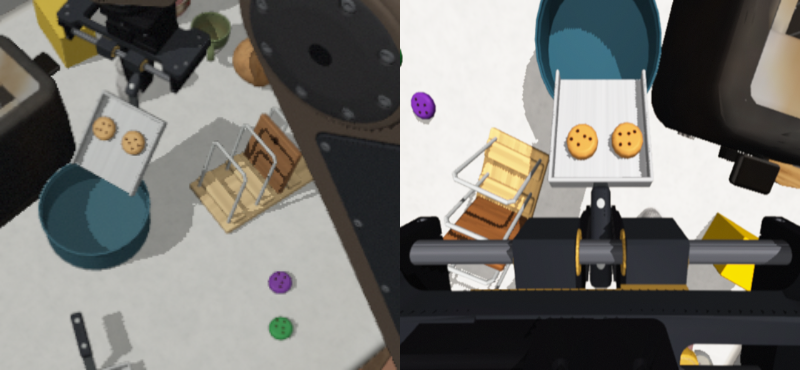

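Call:
send_rows(commands=[[[-4, -3, 0], [0, 0, -0.035], 255], [[-6, -5, 0], [0, 0, -0.05], 255], [[-8, -7, 0], [0, 0, -0.07], 255], [[-10, -8, 0], [0, 0, -0.087], 255], [[-12, -10, 0], [0, 0, -0.105], 255], [[-12, -10, 0], [0, 0, -0.105], 255], [[-12, -10, 0], [0, 0, -0.105], 255], [[-12, -10, 0], [0, 0, -0.105], 255]])

```text
time: 11.57
ee_pos: [501.2, -441.8, 207.9]
eef_rot: [-0.948, 1.678, -1.806]
contact_force: [-1.2, -0.6, -1.8]
gripper_width: 15.9
```

```bash
cat >> h.py <<'E'
def pair(t):
    a=cv2.imread(f"pics/side{t}.png")[60:300,160:420];b=cv2.imread(f"pics/wrist{t}.png")
    cv2.imwrite(f"pics/c{t}.png",np.hstack([cv2.resize(a,(400,370)),cv2.resize(b,(400,370))]))
E
python3 - <<'E'
from h import *
look("8");pair("8")
prow((579,-349),50,[46,48,50,52,54,56,58,60,60,60],ze=74)
E
```

```text
t 11.6667 [ 501.1 -442.   207.8] [-0.2  0.  -1.6] [-0.8  0.6  1.5 -0.2  1.1  0. ] 15.304230764308286
[[[-6, -5, 0], [-0.0, -0.001, -0.035], 255], [[-10, -9, 0], [-0.0, -0.001, -0.07], 255], [[-15, -12, 0], [-0.0, -0.001, -0.105], 255], [[-19, -15, 0], [0.0, -0.001, -0.14], 255], [[-24, -18, 0], [0.0, -0.001, -0.175], 255], [[-29, -21, 0], [0.0, -0.001, -0.21], 255], [[-34, -23, 0], [0.0, -0.001, -0.245], 255], [[-39, -26, 0], [0.0, -0.001, -0.279], 255], [[-39, -26, 0], [0.0, -0.001, -0.279], 255], [[-39, -26, 0], [0.0, -0.001, -0.279], 255]]
```

View pics/c8.png

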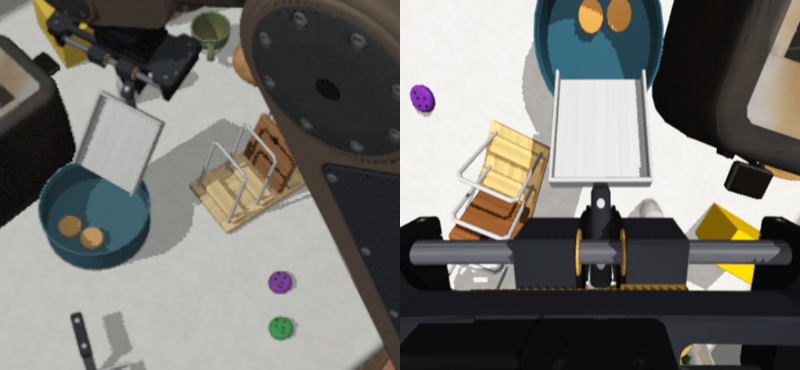

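Both biscuits of the first sheet lie in the tin (wrist view (590,15) and (620,15)), and the sheet is empty. Next I refine the rack pose with both cameras.

```bash
cat >> h.py <<'E'
from scipy.optimize import least_squares
def rackfit(X,c0=(344.8,-382.5,26.4)):
    m=(X[:,2]>104)&(X[:,2]<117)&(np.hypot(X[:,0]-320,X[:,1]+394)<115); q=X[m][:,:2]
    def loc(v):
        a=np.radians(v[2]);h=np.array([np.cos(a),np.sin(a)]);l=np.array([-h[1],h[0]]); r=q-v[:2]
        return r@h, r@l
    xs=np.array([-75,-25,25,75])-26.
    def f(v):
        x,y=loc(v); i=np.abs(x[:,None]-xs).argmin(1)
        return np.r_[x-xs[i],np.maximum(np.abs(y)-37,0)]
    s=least_squares(f,c0,loss="soft_l1"); x,y=loc(s.x); i=np.abs(x[:,None]-xs).argmin(1)
    print("rack",s.x,len(q),"res",np.median(np.abs(x-xs[i])),"per loop",[(round(float(np.median(x[i==k])),1),round(float(y[i==k].min()),1),round(float(y[i==k].max()),1),int((i==k).sum())) for k in range(4) if (i==k).any()])
    return s.x
E
python3 - <<'E'
from h import *
C=cam("side"); rackfit(cloud(C,np.load("pics/side0.npz")["d"]).reshape(-1,3)[np.load("pics/side0.npz")["d"].ravel()>0])
C=cam("wrist"); z=np.load("pics/wrist8.npz")["d"]; X=cloud(C,z).reshape(-1,3)[z.ravel()>0]; rackfit(X)
C=cam("side"); z=np.load("pics/side8.npz")["d"]; X=cloud(C,z).reshape(-1,3)[z.ravel()>0]; rackfit(X)
E
```

```text
rack [ 343.1 -384.    26.9] 318 res 1.2999278492908346 per loop [(-99.7, -37.5, 38.1, 76), (-51.9, -37.8, 37.7, 83), (-1.1, -35.8, 35.1, 77), (49.1, -37.8, 36.4, 82)]
rack [ 343.8 -386.    27. ] 1293 res 0.9679376313752472 per loop [(-99.6, 16.7, 21.5, 10), (-50.8, -37.7, 8.2, 235), (-0.9, -38.1, 38.0, 484), (49.0, -38.5, 38.1, 564)]
rack [ 343.2 -384.2   27. ] 162 res 1.149897422062569 per loop [(-1.0, -38.3, 38.0, 80), (49.3, -38.5, 37.5, 82)]
```

```bash
python3 - <<'E'
from h import *
v=(343.4,-385,27)
a=np.radians(v[2]);h=np.array([np.cos(a),np.sin(a)]);l=np.array([-h[1],h[0]])
for c,t in (("wrist","wrist8"),("side","side0"),("side","side8")):
    C=cam(c); z=np.load(f"pics/{t}.npz")["d"]; X=cloud(C,z).reshape(-1,3)[z.ravel()>0]
    r=X[:,:2]-v[:2]; x=r@h;y=r@l
    m=(X[:,2]>9)&(abs(x)<110)&(abs(y)<70)&(X[:,2]<30)
    e=m&(abs(x-80)<20)&(abs(y)<35); print(t,"end x",np.percentile(x[e],[95,99]), "y side",np.percentile(y[m&(x>0)&(x<60)],[1,2,98,99]))
    for xx in range(0,90,4):
        k=m&(abs(x-xx)<2)&(abs(y)<25)
        if k.sum()>3: print(xx,round(float(np.median(X[k,2])),1),end="; ")
    print()
E
```

```text
wrist8 end x [83.1 84. ] y side [-47.7 -46.9  42.5  43.9]
0 22.9; 4 23.2; 8 23.0; 12 22.8; 16 22.8; 20 20.3; 24 12.8; 28 12.6; 32 12.7; 36 12.6; 40 12.9; 44 12.8; 48 21.9; 52 22.7; 56 22.5; 60 22.6; 64 22.6; 68 22.7; 72 16.2; 76 12.6; 80 12.5; 84 11.3; 
side0 end x [84.1 85.3] y side [-45.  -43.   47.2  48. ]
0 23.4; 4 23.6; 8 24.0; 12 23.4; 16 23.2; 20 21.5; 24 14.7; 28 13.6; 32 13.6; 36 13.1; 40 13.6; 44 14.5; 48 21.6; 52 22.8; 56 23.4; 60 23.5; 64 23.0; 68 23.3; 72 17.8; 76 13.7; 80 13.4; 84 12.5; 
side8 end x [84.  85.4] y side [-44.2 -43.3  47.9  48.4]
0 22.3; 4 24.2; 8 22.8; 12 23.8; 16 23.2; 20 20.8; 24 13.1; 28 13.5; 32 13.5; 36 13.2; 40 12.8; 44 14.0; 48 21.9; 52 23.5; 56 22.6; 60 23.7; 64 23.5; 68 22.8; 72 18.1; 76 13.4; 80 13.0; 84 12.0;
```

```bash
cat >> h.py <<'E'
RK=(342.7,-385.5,27.0)
def place(sx,lean,ze,dy=0,gs=(-98,36),p0=55):
    a=np.radians(RK[2]);h=np.array([np.cos(a),np.sin(a)]);l=np.array([-h[1],h[0]])
    E=np.array(RK[:2])+sx*h+dy*l
    return pour(E,RK[2],90-lean,back=0,ze=ze,gs=gs,p0=p0)
E
python3 - <<'E'
from h import *
P,R=pour((579,-349),45,55,back=60,ze=200); print(P); rows(P,R,10,hold=1)
print("hover",place(-58-125*.268,15,140))
E
```

```text
[ 496.1 -431.9  348.8]
t 11.67 at [ 501.103 -441.964  207.849] F [-0.231  0.011 -1.628] w 15.304230764308286 q [-0.76  0.58  1.48 -0.18  1.08  0.02]
shift [  17.594 -139.922  -10.271] len 141.39688438963262 turn [-0.022  0.083 -0.192] deg 12.066227744143385
[[[0, -4, 0], [-0.001, 0.002, -0.005], 255], [[2, -15, -1], [-0.002, 0.009, -0.02], 255], [[4, -30, -2], [-0.005, 0.018, -0.041], 255], [[6, -49, -4], [-0.008, 0.029, -0.068], 255], [[9, -70, -5], [-0.011, 0.042, -0.096], 255], [[11, -91, -7], [-0.014, 0.054, -0.124], 255], [[14, -110, -8], [-0.017, 0.065, -0.151], 255], [[16, -125, -9], [-0.02, 0.075, -0.172], 255], [[17, -136, -10], [-0.021, 0.081, -0.187], 255], [[18, -140, -10], [-0.022, 0.083, -0.192], 255], [[18, -140, -10], [-0.022, 0.083, -0.192], 255]]
hover (array([ 258.591, -428.356,  299.402]), array([[-0.683, -0.573,  0.454],
       [-0.348, -0.292, -0.891],
       [ 0.643, -0.766, -0.   ]]))
```

Call:
send_rows(commands=[[[0, -4, 0], [-0.001, 0.002, -0.005], 255], [[2, -15, -1], [-0.002, 0.009, -0.02], 255], [[4, -30, -2], [-0.005, 0.018, -0.041], 255], [[6, -49, -4], [-0.008, 0.029, -0.068], 255], [[9, -70, -5], [-0.011, 0.042, -0.096], 255], [[11, -91, -7], [-0.014, 0.054, -0.124], 255], [[14, -110, -8], [-0.017, 0.065, -0.151], 255], [[16, -125, -9], [-0.02, 0.075, -0.172], 255], [[17, -136, -10], [-0.021, 0.081, -0.187], 255], [[18, -140, -10], [-0.022, 0.083, -0.192], 255], [[18, -140, -10], [-0.022, 0.083, -0.192], 255]])

```text
time: 12.58
ee_pos: [496.5, -432.1, 350.7]
eef_rot: [-1.089, 1.708, -1.982]
contact_force: [-0.1, 0.0, -2.7]
gripper_width: 16.2
```

```bash
python3 - <<'E'
from h import *
P,R=place(-58-145*.268,15,160); print(P); rows(P,R,12)
E
```

```text
[ 253.8 -430.8  319.4]
t 12.58 at [ 496.453 -432.051  350.7  ] F [-0.133  0.02  -2.745] w 16.238715241226892 q [-0.69  0.48  1.3  -0.35  1.4   0.17]
shift [ 149.673   87.42  -172.656] len 244.65158532457812 turn [-0.16   0.273 -0.346] deg 26.8736436940782
[[[3, 2, -3], [-0.003, 0.005, -0.007], 255], [[11, 6, -13], [-0.012, 0.02, -0.026], 255], [[23, 14, -27], [-0.025, 0.043, -0.054], 255], [[39, 23, -45], [-0.042, 0.071, -0.09], 255], [[56, 33, -65], [-0.06, 0.103, -0.13], 255], [[75, 44, -86], [-0.08, 0.136, -0.173], 255], [[93, 55, -108], [-0.1, 0.17, -0.216], 255], [[111, 65, -128], [-0.119, 0.202, -0.256], 255], [[126, 74, -146], [-0.135, 0.23, -0.292], 255], [[139, 81, -160], [-0.148, 0.253, -0.321], 255], [[147, 86, -169], [-0.157, 0.268, -0.339], 255], [[150, 87, -173], [-0.16, 0.273, -0.346], 255]]
```

Call:
send_rows(commands=[[[3, 2, -3], [-0.003, 0.005, -0.007], 255], [[11, 6, -13], [-0.012, 0.02, -0.026], 255], [[23, 14, -27], [-0.025, 0.043, -0.054], 255], [[39, 23, -45], [-0.042, 0.071, -0.09], 255], [[56, 33, -65], [-0.06, 0.103, -0.13], 255], [[75, 44, -86], [-0.08, 0.136, -0.173], 255], [[93, 55, -108], [-0.1, 0.17, -0.216], 255], [[111, 65, -128], [-0.119, 0.202, -0.256], 255], [[126, 74, -146], [-0.135, 0.23, -0.292], 255], [[139, 81, -160], [-0.148, 0.253, -0.321], 255], [[147, 86, -169], [-0.157, 0.268, -0.339], 255], [[150, 87, -173], [-0.16, 0.273, -0.346], 255]])

```text
time: 13.58
ee_pos: [251.6, -430.5, 317.8]
eef_rot: [1.168, -1.766, 2.096]
contact_force: [0.3, -0.6, -1.4]
gripper_width: 15.5
```

```bash
python3 - <<'E'
from h import *
look("9");
a=cv2.imread("pics/side9.png");b=cv2.imread("pics/wrist9.png")
cv2.imwrite("pics/c9.png",np.hstack([cv2.resize(a,(400,300)),cv2.resize(b,(400,300))]))
P,R=place(-58-145*.268,15,160); go(P,R)
p,d=vision.read_camera("scene"); cv2.imwrite("pics/scene9.png",p[:,:,::-1])
C=cam("wrist"); z=np.load("pics/wrist9.npz")["d"]; W=cloud(C,z)
for r in vision.cut_out("wrist","sheet_a")[:2]:
    m=r["pixels"]&(z>0)
    print(r["p"],r["extent"])
    q=W[m]; u,s_,v=np.linalg.svd(q-q.mean(0),full_matrices=False); print(q.mean(0),v[2])
E
```

```text
t 13.68 at [ 252.9 -430.7  318.5] F [-0.  -0.4 -1.8] w 15.568781648353234 q [-0.9  0.3  1.8 -0.7  1.3  0.5]
shift [ 0.  -1.2  0.4] len 1.3048366010544645 turn [ 0.  0. -0.] deg 0.14721009104248525
0.55 [208.2, 77.0, 353.5, 328.1]
[ 247.1 -434.5  230.6] [-0.8 -0.6  0.1]
0.28 [237.4, 1.9, 324.8, 67.4]
[ 276.2 -421.8   95.7] [-0.7 -0.3  0.6]
```

View pics/c9.png

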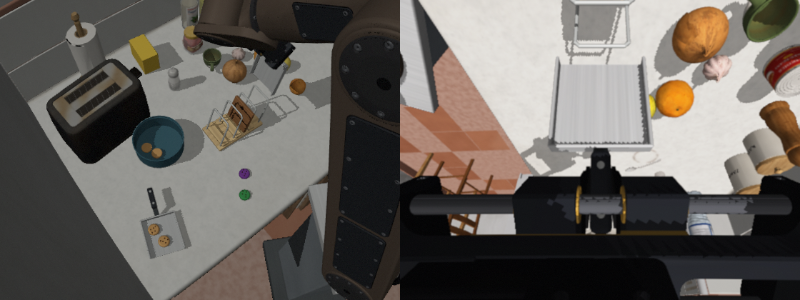

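View pics/scene9.png

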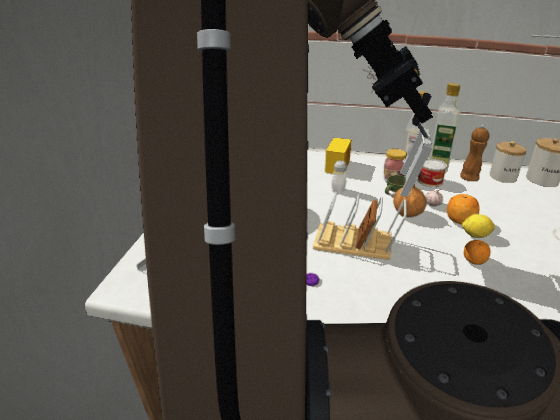

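```bash
cat >> h.py <<'E'
def inhand(t,p0=55):
    """sheet floor plane in tool frame from wrist depth"""
    P=vision.camera_params("wrist"); T=P["tool_from_camera"]; z=np.load(f"pics/wrist{t}.npz")["d"]
    C=(P["K"],P["dist_coeffs"],np.eye(3),np.zeros(3)); X=cloud(C,z).reshape(-1,3); X=X[z.ravel()>0]
    X=X@T[:3,:3].T+T[:3,3]
    # to nominal sheet frame: origin at grip (tool pos 3mm ahead)
    p=np.radians(p0); # tool y = cos p xs - sin p zs ; tool x = -(sin p xs + cos p zs)
    g=X-[0,3,0]; xs=np.cos(p)*g[:,1]-np.sin(p)*g[:,0]; zs=-np.sin(p)*g[:,1]-np.cos(p)*g[:,0]; ys=-g[:,2]
    m=(xs>50)&(xs<150)&(abs(ys)<42)&(abs(zs+33)<14)
    A=np.c_[xs[m],ys[m],np.ones(m.sum())]; 
    w=np.ones(m.sum(),bool)
    for i in range(5):
        c=np.linalg.lstsq(A[w],zs[m][w],rcond=None)[0]; r=zs[m]-A@c; w=abs(r)<2
    fl=(abs(zs-(c[0]*xs+c[1]*ys+c[2]))<3)&(xs>40)&(xs<200)&(abs(ys)<60)
    print("floor: pitch deg",np.degrees(np.arctan(c[0])),"roll",np.degrees(np.arctan(c[1])),"z at x=100",c@[100,0,1],"n",w.sum(),"edge x",np.percentile(xs[fl&(abs(ys)<40)],[99,99.8]),"y ext",np.percentile(ys[fl],[0.5,99.5]))
E
python3 - <<'E'
from h import *
for t in ("3","6","8","9"): inhand(t)
E
```

```text
floor: pitch deg -0.28238306126251267 roll 0.04254249361003684 z at x=100 -33.177397850486486 n 8831 edge x [151.7 153. ] y ext [-47.6  46.4]
floor: pitch deg -0.2596812050947311 roll 0.07666266745763199 z at x=100 -33.18788872160426 n 8819 edge x [152.1 153.1] y ext [-47.6  46.4]
floor: pitch deg -0.17898738463172076 roll 0.026029867051842934 z at x=100 -33.065001183048345 n 11647 edge x [151.6 152.6] y ext [-47.6  46.4]
floor: pitch deg -0.14346019665839907 roll 0.024037346255079948 z at x=100 -32.88172906711817 n 11670 edge x [151.3 152.3] y ext [-47.6  46.3]
```

```bash
python3 - <<'E'
from h import *
P,R=place(-58-8*.268,15,24); print(P); rows(P,R,12)
E
```

```text
[ 286.5 -414.1  183.4]
t 13.78 at [ 253.831 -430.906  318.738] F [ 1.094  0.175 -0.301] w 15.690861659206696 q [-0.86  0.34  1.75 -0.7   1.32  0.51]
shift [-115.103   80.113    0.129] len 140.2377910448455 turn [ 0.001  0.002 -0.001] deg 0.10442837444826773
[[[-2, 2, 0], [0.0, 0.0, -0.0], 255], [[-9, 6, 0], [0.0, 0.0, -0.0], 255], [[-18, 13, 0], [0.0, 0.0, -0.0], 255], [[-30, 21, 0], [0.0, 0.0, -0.0], 255], [[-43, 30, 0], [0.0, 0.001, -0.0], 255], [[-58, 40, 0], [0.0, 0.001, -0.0], 255], [[-72, 50, 0], [0.0, 0.001, -0.0], 255], [[-85, 59, 0], [0.001, 0.001, -0.0], 255], [[-97, 68, 0], [0.001, 0.001, -0.0], 255], [[-107, 74, 0], [0.001, 0.001, -0.001], 255], [[-113, 79, 0], [0.001, 0.002, -0.001], 255], [[-115, 80, 0], [0.001, 0.002, -0.001], 255]]
```

Call:
send_rows(commands=[[[-2, 2, 0], [0, 0, 0], 255], [[-9, 6, 0], [0, 0, 0], 255], [[-18, 13, 0], [0, 0, 0], 255], [[-30, 21, 0], [0, 0, 0], 255], [[-43, 30, 0], [0, 0, 0], 255], [[-58, 40, 0], [0, 0, 0], 255], [[-72, 50, 0], [0, 0, 0], 255], [[-85, 59, 0], [0, 0, 0], 255]])

```text
time: 14.45
ee_pos: [277.7, -417.6, 216.8]
eef_rot: [1.17, -1.766, 2.098]
contact_force: [0.3, 0.4, -1.7]
gripper_width: 15.8
```

```bash
python3 - <<'E'
from h import *
look("10");
a=cv2.imread("pics/side10.png")[100:240,240:420];b=cv2.imread("pics/wrist10.png")
cv2.imwrite("pics/c10.png",np.hstack([cv2.resize(a,(400,311)),cv2.resize(b,(400,311))]))
P,R=place(-58-5*.268,15,20); print(P); rows(P,R,8)
E
```

```text
[ 287.2 -413.8  179.4]
t 14.55 at [ 277.46  -417.231  216.027] F [ 0.669  1.06  -1.073] w 15.528593460504293 q [-0.81  0.48  1.84 -0.73  1.18  0.7 ]
shift [-31.445  21.398   1.593] len 38.06857559513715 turn [0.004 0.005 0.001] deg 0.3803767145300381
[[[-1, 1, 0], [0.0, 0.0, 0.0], 255], [[-5, 3, 0], [0.001, 0.001, 0.0], 255], [[-10, 7, 1], [0.001, 0.002, 0.0], 255], [[-16, 11, 1], [0.002, 0.002, 0.001], 255], [[-21, 15, 1], [0.003, 0.003, 0.001], 255], [[-27, 18, 1], [0.004, 0.004, 0.001], 255], [[-30, 20, 2], [0.004, 0.005, 0.001], 255], [[-31, 21, 2], [0.004, 0.005, 0.001], 255]]
```

View pics/c10.png

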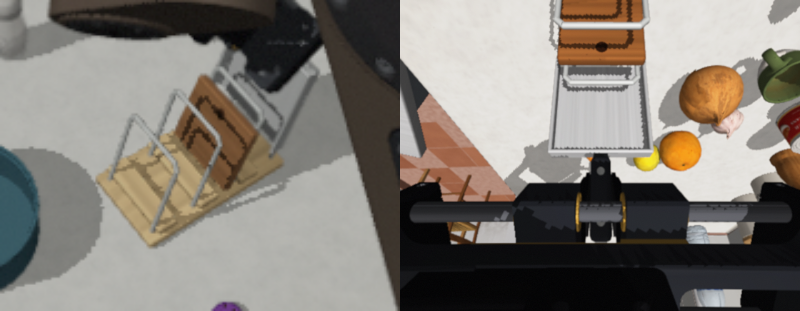

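The sheet has entered slot 1, between loops 1 and 2 and behind the board (side crop, around (275,110)), with no contact force. Lowering further.

Call:
send_rows(commands=[[[-5, 3, 0], [0, 0.001, 0], 255], [[-11, 7, 1], [0.001, 0.002, 0], 255], [[-18, 12, 1], [0.002, 0.003, 0], 255], [[-24, 16, 1], [0.003, 0.004, 0.001], 255], [[-29, 20, 2], [0.004, 0.005, 0.001], 255], [[-31, 21, 2], [0.004, 0.005, 0.001], 255], [[-31, 21, 2], [0.004, 0.005, 0.001], 255]])

```text
time: 15.13
ee_pos: [287.3, -415.2, 182.2]
eef_rot: [1.164, -1.761, 2.104]
contact_force: [-0.1, -0.2, -0.9]
gripper_width: 15.8
```

```bash
python3 - <<'E'
from h import *
P,R=place(-60,18,13.5); print(P); rows(P,R,8)
E
```

```text
[ 279.2 -417.8  172.5]
t 15.13 at [ 287.316 -415.158  182.25 ] F [-0.11 -0.19 -0.85] w 15.787893492214728 q [-0.79  0.53  1.86 -0.75  1.13  0.77]
shift [ 0.216 12.856 -1.305] len 12.924167820634096 turn [-0.002 -0.003  0.052] deg 2.9820374950353634
[[[0, 1, 0], [-0.0, -0.0, 0.002], 255], [[0, 2, 0], [-0.0, -0.0, 0.008], 255], [[0, 4, 0], [-0.001, -0.001, 0.016], 255], [[0, 6, -1], [-0.001, -0.002, 0.026], 255], [[0, 9, -1], [-0.001, -0.002, 0.035], 255], [[0, 11, -1], [-0.002, -0.003, 0.044], 255], [[0, 12, -1], [-0.002, -0.003, 0.05], 255], [[0, 13, -1], [-0.002, -0.003, 0.052], 255]]
```

Call:
send_rows(commands=[[[0, 2, 0], [0, 0, 0.008], 255], [[0, 5, 0], [0, 0, 0.02], 255], [[0, 9, -1], [-0.001, -0.002, 0.035], 255], [[0, 12, -1], [-0.002, -0.003, 0.05], 255], [[0, 13, -1], [-0.002, -0.003, 0.052], 255], [[0, 13, -1], [-0.002, -0.003, 0.052], 255]])

```text
time: 15.63
ee_pos: [278.9, -418.4, 172.9]
eef_rot: [1.131, -1.813, 2.131]
contact_force: [-0.0, -0.4, -1.4]
gripper_width: 15.6
```

```bash
python3 - <<'E'
from h import *
look("11"); inhand("11")
a=cv2.imread("pics/side11.png")[100:240,240:420];b=cv2.imread("pics/wrist11.png")
cv2.imwrite("pics/c11.png",np.hstack([cv2.resize(a,(400,311)),cv2.resize(b,(400,311))]))
P,R=place(-61,20,12); print(P); rows(P,R,4)
E
```

```text
floor: pitch deg -0.11196889657168961 roll 0.027123919472047446 z at x=100 -32.88147078076959 n 6533 edge x [108.9 109.5] y ext [-47.7  46.3]
[ 273.4 -420.8  170.5]
t 15.73 at [ 279.289 -418.306  172.944] F [ 0.345  0.48  -0.147] w 15.786240340448638 q [-0.82  0.52  1.88 -0.72  1.07  0.74]
shift [ 3.657  5.759 -0.442] len 6.836400709818844 turn [-0.001 -0.001  0.035] deg 1.9858947738680572
[[[1, 1, 0], [-0.0, -0.0, 0.005], 255], [[2, 3, 0], [-0.0, -0.0, 0.017], 255], [[3, 5, 0], [-0.0, -0.001, 0.029], 255], [[4, 6, 0], [-0.001, -0.001, 0.035], 255]]
```

View pics/c11.png

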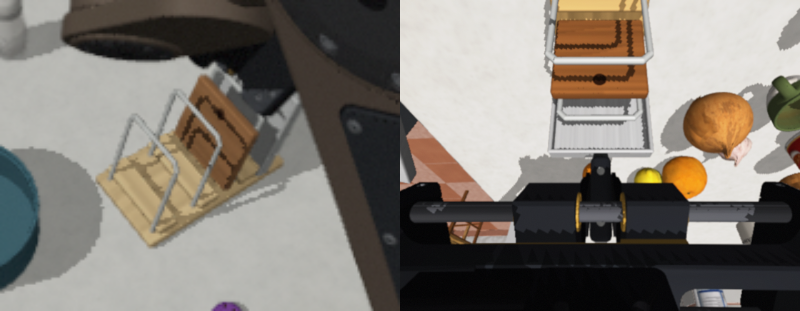

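Call:
send_rows(commands=[[[1, 2, 0], [0, 0, 0.01], 255], [[3, 4, 0], [0, 0, 0.022], 255], [[4, 6, 0], [0, 0, 0.035], 255], [[4, 6, 0], [0, 0, 0.035], 255], [[4, 6, 0], [0, 0, 0.035], 255]])

```text
time: 16.15
ee_pos: [273.2, -421.6, 171.2]
eef_rot: [1.107, -1.846, 2.152]
contact_force: [1.7, 2.0, 7.0]
gripper_width: 15.8
```

```bash
python3 - <<'E'
from h import *
s=manip.observe();print(s["contact_force"],s["wrist_torque"])
P,R=place(-61,20,12); go(P,R); P,R=place(-61,20,10); go(P,R)
E
```

```text
[1.7 2.  7. ] [ 0.5 -0.3 -0.1]
t 16.15 at [ 273.2 -421.6  171.2] F [1.7 2.  7. ] w 15.836667034699422 q [-0.8  0.5  1.9 -0.7  1.   0.7]
shift [-0.8  0.2 -0.6] len 1.0094282171319717 turn [-0. -0. -0.] deg 0.1417670019182935
t 16.15 at [ 273.2 -421.6  171.2] F [1.7 2.  7. ] w 15.836667034699422 q [-0.8  0.5  1.9 -0.7  1.   0.7]
shift [-1.9  1.9 -0.6] len 2.747094665916478 turn [-0. -0. -0.] deg 0.1417670019182935
```

Contact of about 7 N upward: the edge stands on the base and the back touches the loop. Releasing.

Call:
send_rows(commands=[[[0, 0, 0], [0, 0, 0], 200], [[0, 0, 0], [0, 0, 0], 170], [[0, 0, 0], [0, 0, 0], 140], [[0, 0, 0], [0, 0, 0], 140], [[0, 0, 0], [0, 0, 0], 140], [[0, 0, 0], [0, 0, 0], 140]])

```text
time: 16.65
ee_pos: [273.3, -421.3, 170.4]
eef_rot: [1.109, -1.846, 2.15]
contact_force: [-0.7, -0.8, -0.3]
gripper_width: 42.0
```

Call:
send_rows(commands=[[[0, -5, 0], [0, 0, 0], 140], [[0, -15, 0], [0, 0, 0], 140], [[0, -30, 0], [0, 0, 0], 140], [[0, -55, 0], [0, 0, 0], 140], [[0, -85, 0], [0, 0, 0], 140], [[0, -115, 0], [0, 0, 0], 140], [[0, -140, 0], [0, 0, 0], 140], [[0, -150, 0], [0, 0, 0], 140]])

```text
time: 17.32
ee_pos: [352.0, -381.5, 296.6]
eef_rot: [1.107, -1.844, 2.156]
contact_force: [-0.5, -0.1, 0.1]
gripper_width: 42.6
```

```bash
python3 - <<'E'
from h import *
look("12"); 
a=cv2.imread("pics/side12.png")[100:240,240:420];b=cv2.imread("pics/wrist12.png")
cv2.imwrite("pics/c12.png",np.hstack([cv2.resize(a,(400,311)),cv2.resize(b,(400,311))]))
cv2.imwrite("pics/sc12.png",vision.read_camera("scene")[0][150:300,280:500,::-1])
E
```

```text
(no output)
```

View pics/c12.png

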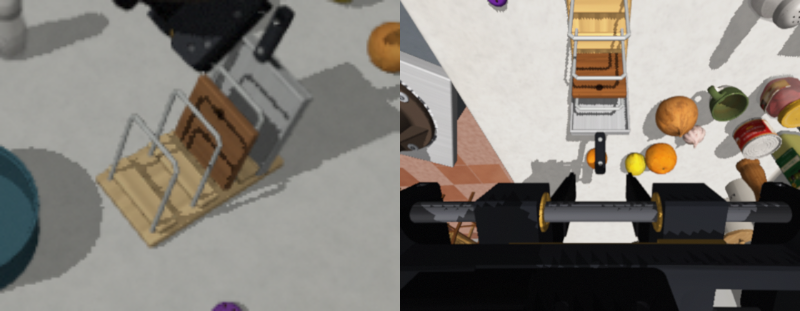

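View pics/sc12.png

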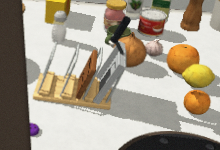

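```bash
python3 - <<'E'
from h import *
tin("12")
rows([520,-340,340],toolR(65,80),12,g=100)
E
```

```text
tin (np.int64(383), array([ 576.9, -347.9]), np.float64(75.57386324000063)) 506
t 17.47 at [ 349.984 -381.888  293.266] F [-0.106  0.284 -0.754] w 43.22410068256979 q [-0.7   0.4   1.68 -0.57  1.36  0.61]
shift [-112.96  -135.942   40.047] len 181.22904404198846 turn [ 0.146 -0.663  0.756] deg 58.21540005736961
[[[-2, -3, 1], [0.003, -0.013, 0.015], 100], [[-8, -10, 3], [0.011, -0.049, 0.056], 100], [[-18, -21, 6], [0.023, -0.104, 0.118], 100], [[-29, -35, 10], [0.038, -0.172, 0.196], 100], [[-42, -51, 15], [0.055, -0.25, 0.284], 100], [[-56, -68, 20], [0.073, -0.332, 0.378], 100], [[-70, -85, 25], [0.091, -0.414, 0.471], 100], [[-84, -101, 30], [0.108, -0.491, 0.56], 100], [[-95, -115, 34], [0.123, -0.56, 0.638], 100], [[-105, -126, 37], [0.135, -0.614, 0.7], 100], [[-111, -133, 39], [0.143, -0.65, 0.741], 100], [[-113, -136, 40], [0.146, -0.663, 0.756], 100]]
```

Call:
send_rows(commands=[[[-8, -10, 3], [0.011, -0.049, 0.056], 100], [[-18, -21, 6], [0.023, -0.104, 0.118], 100], [[-29, -35, 10], [0.038, -0.172, 0.196], 100], [[-42, -51, 15], [0.055, -0.25, 0.284], 100], [[-56, -68, 20], [0.073, -0.332, 0.378], 100], [[-70, -85, 25], [0.091, -0.414, 0.471], 100], [[-84, -101, 30], [0.108, -0.491, 0.56], 100], [[-95, -115, 34], [0.123, -0.56, 0.638], 100], [[-105, -126, 37], [0.135, -0.614, 0.7], 100], [[-111, -133, 39], [0.143, -0.65, 0.741], 100], [[-113, -136, 40], [0.146, -0.663, 0.756], 100], [[-113, -136, 40], [0.146, -0.663, 0.756], 100]])

```text
time: 18.47
ee_pos: [519.4, -341.1, 338.5]
eef_rot: [-0.813, 1.569, -1.4]
contact_force: [0.7, 0.0, 0.5]
gripper_width: 57.8
```

```bash
python3 - <<'E'
from h import *
g=np.array([611,-168,38]); R=toolR(100.2,55); d=R[:,1]
rows(g-140*d+[0,0,20],R,12,g=100)
E
```

```text
t 18.47 at [ 519.449 -341.064  338.512] F [0.706 0.023 0.493] w 57.82471352768412 q [-0.75  0.42  1.41  0.17  1.37 -0.35]
shift [-99.228 185.832  56.125] len 218.01313857046492 turn [-0.236 -0.576  0.421] deg 43.0374449240882
[[[-2, 4, 1], [-0.005, -0.011, 0.008], 100], [[-7, 14, 4], [-0.017, -0.043, 0.031], 100], [[-16, 29, 9], [-0.037, -0.09, 0.066], 100], [[-26, 48, 15], [-0.061, -0.149, 0.109], 100], [[-37, 70, 21], [-0.089, -0.216, 0.158], 100], [[-50, 93, 28], [-0.118, -0.288, 0.211], 100], [[-62, 116, 35], [-0.147, -0.359, 0.263], 100], [[-74, 138, 42], [-0.175, -0.426, 0.312], 100], [[-84, 157, 47], [-0.199, -0.486, 0.355], 100], [[-92, 172, 52], [-0.219, -0.533, 0.39], 100], [[-97, 182, 55], [-0.231, -0.564, 0.413], 100], [[-99, 186, 56], [-0.236, -0.576, 0.421], 100]]
```

Call:
send_rows(commands=[[[-7, 14, 4], [-0.017, -0.043, 0.031], 100], [[-16, 29, 9], [-0.037, -0.09, 0.066], 100], [[-26, 48, 15], [-0.061, -0.149, 0.109], 100], [[-37, 70, 21], [-0.089, -0.216, 0.158], 100], [[-50, 93, 28], [-0.118, -0.288, 0.211], 100], [[-62, 116, 35], [-0.147, -0.359, 0.263], 100], [[-74, 138, 42], [-0.175, -0.426, 0.312], 100], [[-84, 157, 47], [-0.199, -0.486, 0.355], 100], [[-92, 172, 52], [-0.219, -0.533, 0.39], 100], [[-97, 182, 55], [-0.231, -0.564, 0.413], 100], [[-99, 186, 56], [-0.236, -0.576, 0.421], 100], [[-99, 186, 56], [-0.236, -0.576, 0.421], 100]])

```text
time: 19.47
ee_pos: [625.3, -246.1, 172.2]
eef_rot: [-0.867, 1.351, -0.61]
contact_force: [0.9, -0.5, 1.0]
gripper_width: 57.9
```

```bash
python3 - <<'E'
from h import *
look("13"); tin("13")
C=cam("wrist");d=np.load("pics/wrist13.npz")["d"];X=cloud(C,d).reshape(-1,3);ok=d.ravel()>0
m=ok&(X[:,2]>40)&(X[:,2]<52)&(abs(X[:,0]-610)<25)&(X[:,1]<-125)&(X[:,1]>-215); q=X[m]
r=cv2.minAreaRect(q[:,:2].astype(np.float32)); print("handle",len(q),np.median(q,0),r)
(cx,cy)=r[0]
g=np.array([cx,cy,38]); R=toolR(100.2,55); dd=R[:,1]
rows(g-63*dd,R,7,g=110); go(g-3*dd,R)
E
```

```text
tin (np.int64(227), array([ 577.6, -348. ]), np.float64(75.6161272126886)) 260
handle 843 [ 610.4 -172.6   47.5] ((609.7603759765625, -170.2178497314453), (15.181017875671387, 62.171138763427734), 10.00744915008545)
t 19.57 at [ 625.377 -246.805  174.355] F [ 0.391 -0.601  1.428] w 57.94234920314767 q [-0.62  0.78  1.29  0.41  1.54 -0.91]
shift [13.919 93.557 -1.862] len 94.60516955914962 turn [-0.     0.001  0.003] deg 0.18237490927145675
[[[1, 5, 0], [-0.0, 0.0, 0.0], 110], [[3, 19, 0], [-0.0, 0.0, 0.001], 110], [[5, 37, -1], [-0.0, 0.0, 0.001], 110], [[8, 57, -1], [-0.0, 0.001, 0.002], 110], [[11, 75, -1], [-0.0, 0.001, 0.002], 110], [[13, 88, -2], [-0.0, 0.001, 0.003], 110], [[14, 94, -2], [-0.0, 0.001, 0.003], 110]]
t 19.57 at [ 625.377 -246.805  174.355] F [ 0.391 -0.601  1.428] w 57.94234920314767 q [-0.62  0.78  1.29  0.41  1.54 -0.91]
shift [ 13.74  153.557  -1.888] len 154.18192025756093 turn [-0.     0.001  0.003] deg 0.18237490927145675
```

View pics/wrist13.png

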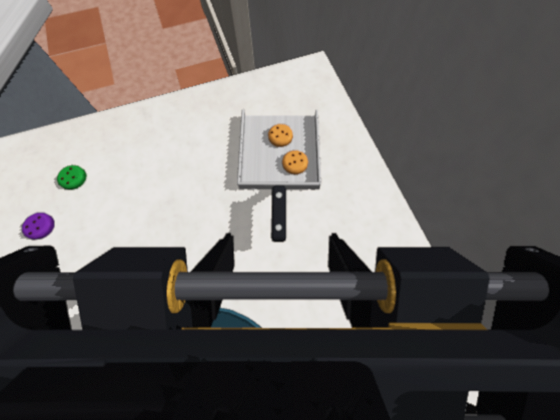

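The second handle at (279,215) is centred between the fingers. Approach and grasp.

Call:
send_rows(commands=[[[3, 19, 0], [0, 0, 0.001], 110], [[5, 37, -1], [0, 0, 0.001], 110], [[8, 57, -1], [0, 0, 0.002], 110], [[11, 75, -1], [0, 0, 0.002], 110], [[13, 88, -2], [0, 0, 0.003], 110], [[14, 94, -2], [0, 0, 0.003], 110], [[14, 94, -2], [0, 0, 0.003], 110]])

```text
time: 20.15
ee_pos: [615.9, -205.1, 89.0]
eef_rot: [-0.864, 1.35, -0.61]
contact_force: [-0.2, -0.3, 0.8]
gripper_width: 53.8
```

```bash
python3 - <<'E'
from h import *
look("14")
C=cam("wrist");d=np.load("pics/wrist14.npz")["d"];X=cloud(C,d).reshape(-1,3);ok=d.ravel()>0
m=ok&(X[:,2]>40)&(X[:,2]<52)&(abs(X[:,0]-610)<20)&(X[:,1]<-125)&(X[:,1]>-215); q=X[m]
r=cv2.minAreaRect(q[:,:2].astype(np.float32)); print("handle",len(q),np.median(q,0),r)
(cx,cy)=r[0]
g=np.array([cx,cy,38]); R=toolR(100.2,55); dd=R[:,1]
go(g-3*dd,R)
E
```

```text
handle 1743 [ 610.8 -173.1   46.6] ((610.3355712890625, -169.92112731933594), (16.011857986450195, 61.752628326416016), 10.003414154052734)
t 20.25 at [ 616.6 -205.9   90.2] F [ 0.5 -0.   0.3] w 54.20076772524049 q [-0.6  0.8  1.4  0.4  1.4 -1. ]
shift [ 0.  60.7  0.1] len 60.69810690459019 turn [-0.  0.  0.] deg 0.1856174360825167
```

Call:
send_rows(commands=[[[0, 20, 0], [0, 0, 0], 110], [[0, 40, 0], [0, 0, 0], 110], [[0, 55, 0], [0, 0, 0], 110], [[0, 61, 0], [0, 0, 0], 110], [[0, 61, 0], [0, 0, 0], 110], [[0, 61, 0], [0, 0, 0], 255], [[0, 61, 0], [0, 0, 0], 255], [[0, 61, 0], [0, 0, 0], 255], [[0, 61, 0], [0, 0, 0], 255], [[0, 61, 0], [0, 0, 0], 255], [[0, 61, 0], [0, 0, 0], 255], [[0, 61, 0], [0, 0, 0], 255]], force=60)

```text
time: 21.25
ee_pos: [610.3, -170.9, 39.2]
eef_rot: [-0.863, 1.349, -0.609]
contact_force: [-0.8, -0.4, 1.4]
gripper_width: 15.7
```

```bash
python3 - <<'E'
from h import *
s=manip.observe(); R=Ro.from_rotvec(s['eef_rot']).as_matrix()
rows(s['ee_pos']+[0,0,120],R,10)
E
```

```text
t 21.25 at [ 610.285 -170.853   39.222] F [-0.776 -0.434  1.361] w 15.735744025480134 q [-0.55  0.88  1.5   0.47  1.24 -1.  ]
shift [-68.938 -98.221   0.264] len 119.99999999999999 turn [0. 0. 0.] deg 0.0
[[[-2, -3, 0], [0.0, 0.0, 0.0], 255], [[-7, -10, 0], [0.0, 0.0, 0.0], 255], [[-15, -21, 0], [0.0, 0.0, 0.0], 255], [[-24, -35, 0], [0.0, 0.0, 0.0], 255], [[-34, -49, 0], [0.0, 0.0, 0.0], 255], [[-45, -64, 0], [0.0, 0.0, 0.0], 255], [[-54, -77, 0], [0.0, 0.0, 0.0], 255], [[-62, -88, 0], [0.0, 0.0, 0.0], 255], [[-67, -95, 0], [0.0, 0.0, 0.0], 255], [[-69, -98, 0], [0.0, 0.0, 0.0], 255]]
```

Call:
send_rows(commands=[[[-2, -3, 0], [0, 0, 0], 255], [[-7, -10, 0], [0, 0, 0], 255], [[-15, -21, 0], [0, 0, 0], 255], [[-24, -35, 0], [0, 0, 0], 255], [[-34, -49, 0], [0, 0, 0], 255], [[-45, -64, 0], [0, 0, 0], 255], [[-54, -77, 0], [0, 0, 0], 255], [[-62, -88, 0], [0, 0, 0], 255], [[-67, -95, 0], [0, 0, 0], 255], [[-69, -98, 0], [0, 0, 0], 255], [[-69, -98, 0], [0, 0, 0], 255]])

```text
time: 22.17
ee_pos: [610.1, -170.7, 159.7]
eef_rot: [-0.864, 1.348, -0.61]
contact_force: [-0.0, 0.0, -2.2]
gripper_width: 15.2
```

```bash
python3 - <<'E'
from h import *
look("15"); inhand("15"); tin("15"); pair("15")
rows([560,-240,260],toolR(85,55),12)
E
```

```text
floor: pitch deg -0.21202651113238113 roll 0.09717479488545173 z at x=100 -33.05369860580514 n 8556 edge x [154.7 155.6] y ext [-47.7  46.3]
tin (np.int64(173), array([ 577.9, -347.9]), np.float64(76.20298847319933)) 210
t 22.27 at [ 609.725 -170.529  158.302] F [-0.217  0.564 -1.052] w 15.658202656381022 q [-0.55  0.73  1.45  0.45  1.42 -0.9 ]
shift [  -9.89  -117.445  -61.239] len 132.82093519439726 turn [ 0.153  0.22  -0.002] deg 15.31897551641666
[[[0, -2, -1], [0.003, 0.004, -0.0], 255], [[-1, -9, -5], [0.011, 0.016, -0.0], 255], [[-2, -18, -10], [0.024, 0.034, -0.0], 255], [[-3, -30, -16], [0.04, 0.057, -0.0], 255], [[-4, -44, -23], [0.057, 0.083, -0.001], 255], [[-5, -59, -31], [0.076, 0.11, -0.001], 255], [[-6, -73, -38], [0.095, 0.137, -0.001], 255], [[-7, -87, -45], [0.113, 0.163, -0.001], 255], [[-8, -99, -52], [0.129, 0.185, -0.002], 255], [[-9, -109, -57], [0.141, 0.203, -0.002], 255], [[-10, -115, -60], [0.15, 0.215, -0.002], 255], [[-10, -117, -61], [0.153, 0.22, -0.002], 255]]
```

View pics/c15.png

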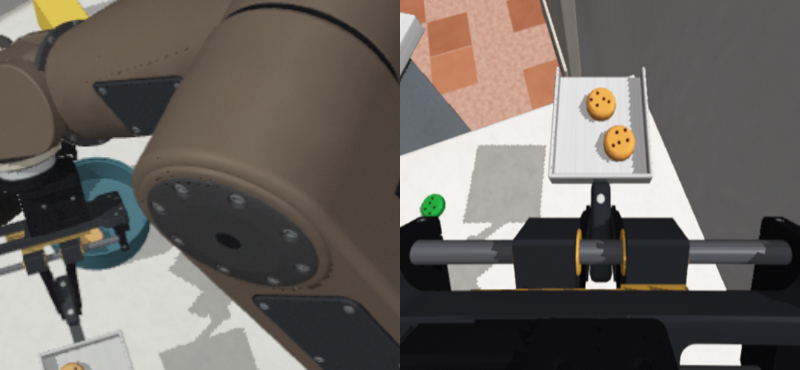

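The second sheet is held level with both biscuits on it (wrist view (600,103) and (620,142)). Carrying it to the tin.

Call:
send_rows(commands=[[[0, -2, -1], [0.003, 0.004, 0], 255], [[-1, -9, -5], [0.011, 0.016, 0], 255], [[-2, -18, -10], [0.024, 0.034, 0], 255], [[-3, -30, -16], [0.04, 0.057, 0], 255], [[-4, -44, -23], [0.057, 0.083, -0.001], 255], [[-5, -59, -31], [0.076, 0.11, -0.001], 255], [[-6, -73, -38], [0.095, 0.137, -0.001], 255], [[-7, -87, -45], [0.113, 0.163, -0.001], 255], [[-8, -99, -52], [0.129, 0.185, -0.002], 255], [[-9, -109, -57], [0.141, 0.203, -0.002], 255], [[-10, -115, -60], [0.15, 0.215, -0.002], 255], [[-10, -117, -61], [0.153, 0.22, -0.002], 255]])

```text
time: 23.27
ee_pos: [560.0, -240.4, 261.4]
eef_rot: [-0.687, 1.477, -0.819]
contact_force: [0.1, -0.0, -1.5]
gripper_width: 15.7
```

```bash
python3 - <<'E'
from h import *
rows([500,-370,262],toolR(65,55),12)
E
```

```text
t 23.27 at [ 559.958 -240.374  261.425] F [ 0.126 -0.008 -1.542] w 15.695572172706566 q [-0.71  0.57  1.47  0.49  1.5  -0.76]
shift [109.862 -77.571 -48.076] len 142.82237813685475 turn [0.197 0.285 0.001] deg 19.849467440002623
[[[2, -2, -1], [0.004, 0.006, 0.0], 255], [[8, -6, -4], [0.015, 0.021, 0.0], 255], [[17, -12, -8], [0.031, 0.045, 0.0], 255], [[28, -20, -12], [0.051, 0.074, 0.0], 255], [[41, -29, -18], [0.074, 0.107, 0.0], 255], [[55, -39, -24], [0.098, 0.143, 0.0], 255], [[69, -48, -30], [0.123, 0.178, 0.0], 255], [[81, -57, -36], [0.146, 0.211, 0.001], 255], [[93, -65, -41], [0.166, 0.241, 0.001], 255], [[102, -72, -45], [0.182, 0.264, 0.001], 255], [[108, -76, -47], [0.193, 0.279, 0.001], 255], [[110, -78, -48], [0.197, 0.285, 0.001], 255]]
```

Call:
send_rows(commands=[[[2, -2, -1], [0.004, 0.006, 0], 255], [[8, -6, -4], [0.015, 0.021, 0], 255], [[17, -12, -8], [0.031, 0.045, 0], 255], [[28, -20, -12], [0.051, 0.074, 0], 255], [[41, -29, -18], [0.074, 0.107, 0], 255], [[55, -39, -24], [0.098, 0.143, 0], 255], [[69, -48, -30], [0.123, 0.178, 0], 255], [[81, -57, -36], [0.146, 0.211, 0.001], 255], [[93, -65, -41], [0.166, 0.241, 0.001], 255], [[102, -72, -45], [0.182, 0.264, 0.001], 255], [[108, -76, -47], [0.193, 0.279, 0.001], 255], [[110, -78, -48], [0.197, 0.285, 0.001], 255]])

```text
time: 24.27
ee_pos: [500.1, -371.0, 260.9]
eef_rot: [-0.434, 1.624, -1.079]
contact_force: [-0.2, 0.4, -2.0]
gripper_width: 15.5
```

```bash
python3 - <<'E'
from h import *
rows([455,-480,262],toolR(50,55),12)
E
```

```text
t 24.27 at [ 500.051 -371.034  260.86 ] F [-0.23   0.434 -1.968] w 15.51658135837793 q [-0.95  0.57  1.47  0.53  1.45 -0.67]
shift [ 95.789 -68.563   5.307] len 117.91743627870385 turn [ 0.151  0.213 -0.   ] deg 14.957855072495798
[[[2, -1, 0], [0.003, 0.004, -0.0], 255], [[7, -5, 0], [0.011, 0.016, -0.0], 255], [[15, -11, 1], [0.024, 0.033, -0.0], 255], [[25, -18, 1], [0.039, 0.055, -0.0], 255], [[36, -26, 2], [0.057, 0.08, -0.0], 255], [[48, -34, 3], [0.075, 0.107, -0.0], 255], [[60, -43, 3], [0.094, 0.133, -0.0], 255], [[71, -51, 4], [0.112, 0.158, -0.0], 255], [[81, -58, 4], [0.127, 0.18, -0.0], 255], [[89, -63, 5], [0.14, 0.197, -0.0], 255], [[94, -67, 5], [0.148, 0.209, -0.0], 255], [[96, -69, 5], [0.151, 0.213, -0.0], 255]]
```

Call:
send_rows(commands=[[[2, -1, 0], [0.003, 0.004, 0], 255], [[7, -5, 0], [0.011, 0.016, 0], 255], [[15, -11, 1], [0.024, 0.033, 0], 255], [[25, -18, 1], [0.039, 0.055, 0], 255], [[36, -26, 2], [0.057, 0.08, 0], 255], [[48, -34, 3], [0.075, 0.107, 0], 255], [[60, -43, 3], [0.094, 0.133, 0], 255], [[71, -51, 4], [0.112, 0.158, 0], 255], [[81, -58, 4], [0.127, 0.18, 0], 255], [[89, -63, 5], [0.14, 0.197, 0], 255], [[94, -67, 5], [0.148, 0.209, 0], 255], [[96, -69, 5], [0.151, 0.213, 0], 255]])

```text
time: 25.27
ee_pos: [454.9, -480.0, 262.3]
eef_rot: [-0.226, 1.712, -1.272]
contact_force: [0.0, 0.1, -1.2]
gripper_width: 15.6
```

```bash
python3 - <<'E'
from h import *
look("16"); inhand("16"); tin("16"); pair("16")
P,R=pour((579,-349),50,12,ze=74,back=46,gs=(-100.5,36)); print(P)
rows(P,R,11,hold=1)
E
```

```text
floor: pitch deg -0.22046420241004008 roll 0.07510397166880667 z at x=100 -33.03464229376462 n 8453 edge x [155.8 156.8] y ext [-47.9  46.1]
tin (np.int64(387), array([ 576.9, -347.4]), np.float64(75.53820410581929)) 529
[ 455.7 -495.9  144.3]
t 25.37 at [ 455.344 -479.316  262.526] F [ 0.233  0.189 -1.378] w 15.8333731252745 q [-1.11  0.61  1.4   0.56  1.44 -0.58]
shift [78.105 89.626 10.895] len 119.38120892874912 turn [ 0.001  0.002 -0.21 ] deg 12.034627441887281
[[[2, 2, 0], [0.0, 0.0, -0.005], 255], [[7, 8, 1], [0.0, 0.0, -0.018], 255], [[14, 16, 2], [0.0, 0.0, -0.038], 255], [[23, 27, 3], [0.0, 0.001, -0.063], 255], [[34, 39, 5], [0.0, 0.001, -0.091], 255], [[44, 51, 6], [0.001, 0.001, -0.119], 255], [[55, 63, 8], [0.001, 0.002, -0.147], 255], [[64, 73, 9], [0.001, 0.002, -0.172], 255], [[71, 82, 10], [0.001, 0.002, -0.192], 255], [[76, 88, 11], [0.001, 0.002, -0.205], 255], [[78, 90, 11], [0.001, 0.002, -0.21], 255], [[78, 90, 11], [0.001, 0.002, -0.21], 255]]
```

View pics/c16.png

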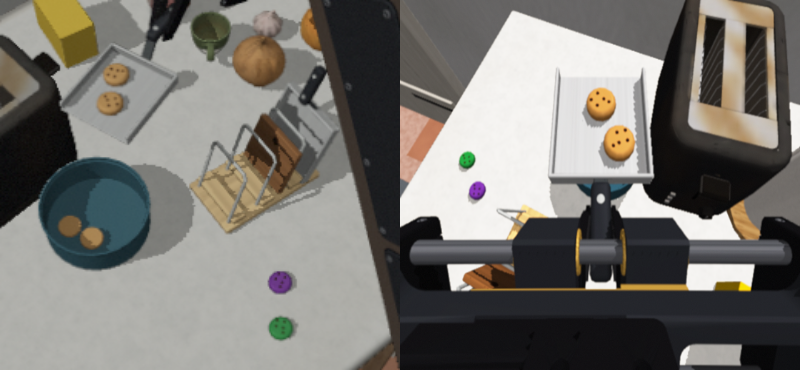

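Call:
send_rows(commands=[[[2, 2, 0], [0, 0, -0.005], 255], [[7, 8, 1], [0, 0, -0.018], 255], [[14, 16, 2], [0, 0, -0.038], 255], [[23, 27, 3], [0, 0.001, -0.063], 255], [[34, 39, 5], [0, 0.001, -0.091], 255], [[44, 51, 6], [0.001, 0.001, -0.119], 255], [[55, 63, 8], [0.001, 0.002, -0.147], 255], [[64, 73, 9], [0.001, 0.002, -0.172], 255], [[71, 82, 10], [0.001, 0.002, -0.192], 255], [[76, 88, 11], [0.001, 0.002, -0.205], 255], [[78, 90, 11], [0.001, 0.002, -0.21], 255], [[78, 90, 11], [0.001, 0.002, -0.21], 255]])

```text
time: 26.37
ee_pos: [456.3, -495.1, 143.4]
eef_rot: [-0.415, 1.723, -1.423]
contact_force: [0.1, 0.1, -1.0]
gripper_width: 15.7
```

```bash
python3 - <<'E'
from h import *
look("17"); inhand("17"); pair("17")
prow((579,-349),50,[14,17,20,23,25,27,29,31,33,34.5,36,37.5],ze=74,back=46,gs=(-101,36))
E
```

```text
floor: pitch deg -0.19552601876422068 roll 0.10798970294064969 z at x=100 -32.94035759676113 n 8431 edge x [155.7 156.6] y ext [-47.9  46.1]
t 26.4667 [ 456.3 -495.6  144.4] [ 0.7  0.1 -0.8] [-1.1  0.7  1.5  0.4  1.1 -0.6] 15.85132943530453
[[[-3, -4, 0], [-0.0, 0.001, -0.035], 255], [[-10, -9, 0], [-0.0, 0.001, -0.087], 255], [[-17, -14, 0], [-0.0, 0.001, -0.14], 255], [[-24, -19, 0], [-0.0, 0.001, -0.192], 255], [[-29, -21, 0], [-0.0, 0.001, -0.227], 255], [[-34, -24, 0], [-0.0, 0.001, -0.262], 255], [[-39, -26, 0], [-0.0, 0.001, -0.297], 255], [[-45, -29, 0], [-0.0, 0.001, -0.332], 255], [[-50, -31, 0], [-0.0, 0.001, -0.367], 255], [[-54, -32, 0], [-0.0, 0.001, -0.393], 255], [[-58, -33, 0], [-0.0, 0.001, -0.419], 255], [[-62, -35, 0], [-0.0, 0.001, -0.445], 255]]
```

View pics/c17.png

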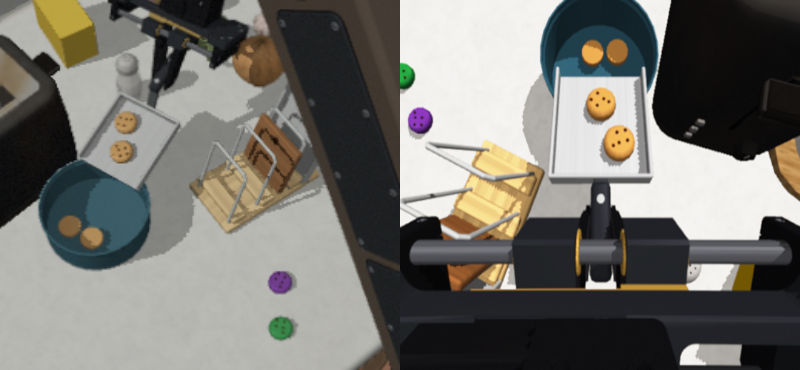

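Same geometry as before. Tipping slowly.

Call:
send_rows(commands=[[[-3, -4, 0], [0, 0.001, -0.035], 255], [[-10, -9, 0], [0, 0.001, -0.087], 255], [[-17, -14, 0], [0, 0.001, -0.14], 255], [[-24, -19, 0], [0, 0.001, -0.192], 255], [[-29, -21, 0], [0, 0.001, -0.227], 255], [[-34, -24, 0], [0, 0.001, -0.262], 255], [[-39, -26, 0], [0, 0.001, -0.297], 255], [[-45, -29, 0], [0, 0.001, -0.332], 255], [[-50, -31, 0], [0, 0.001, -0.367], 255], [[-54, -32, 0], [0, 0.001, -0.393], 255], [[-58, -33, 0], [0, 0.001, -0.419], 255], [[-62, -35, 0], [0, 0.001, -0.445], 255]])

```text
time: 27.47
ee_pos: [484.0, -462.2, 201.3]
eef_rot: [-0.837, 1.696, -1.733]
contact_force: [-0.5, 0.4, -0.6]
gripper_width: 15.7
```

```bash
python3 - <<'E'
from h import *
look("18"); pair("18")
prow((579,-349),50,[39,40,41,42,43,44,45,46,46,46],ze=74,back=46,gs=(-101,36))
E
```

```text
t 27.5667 [ 484.7 -461.8  201.7] [ 0.7 -0.8 -1.8] [-0.8  0.6  1.5 -0.   1.1 -0.1] 15.776213205792162
[[[-3, -2, 0], [-0.002, 0.0, -0.026], 255], [[-5, -3, 0], [-0.002, 0.0, -0.043], 255], [[-7, -5, 0], [-0.002, 0.0, -0.061], 255], [[-9, -7, 0], [-0.002, 0.0, -0.078], 255], [[-12, -8, 0], [-0.002, 0.0, -0.096], 255], [[-14, -10, 0], [-0.002, 0.0, -0.113], 255], [[-16, -12, 0], [-0.002, 0.0, -0.131], 255], [[-19, -13, 0], [-0.002, 0.0, -0.148], 255], [[-19, -13, 0], [-0.002, 0.0, -0.148], 255], [[-19, -13, 0], [-0.002, 0.0, -0.148], 255]]
```

View pics/c18.png

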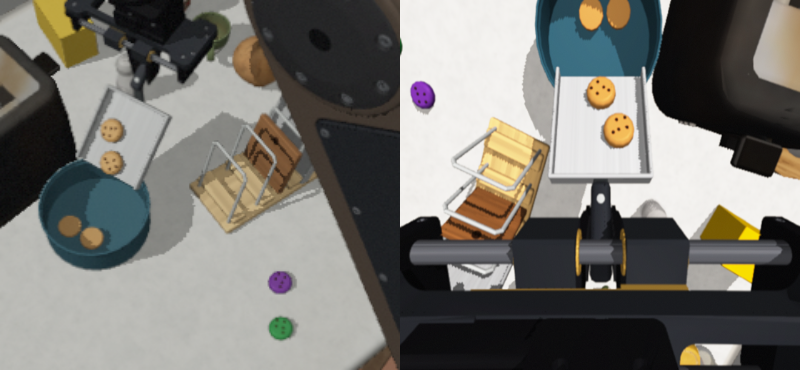

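Both biscuits have just begun to slide. Continuing.

Call:
send_rows(commands=[[[0, 0, 0], [0, 0, 0], 255], [[-3, -2, 0], [-0.001, 0, -0.026], 255], [[-5, -3, 0], [-0.001, 0, -0.043], 255], [[-7, -5, 0], [-0.001, 0, -0.061], 255], [[-9, -7, 0], [-0.001, 0, -0.078], 255], [[-12, -8, 0], [-0.001, 0, -0.096], 255], [[-14, -10, 0], [-0.001, 0, -0.113], 255], [[-14, -10, 0], [-0.001, 0, -0.113], 255], [[-14, -10, 0], [-0.001, 0, -0.113], 255], [[-14, -10, 0], [-0.001, 0, -0.113], 255]])

```text
time: 28.4
ee_pos: [493.2, -451.2, 209.8]
eef_rot: [-0.949, 1.679, -1.804]
contact_force: [0.2, -0.1, -1.2]
gripper_width: 15.5
```

```bash
python3 - <<'E'
from h import *
look("19"); pair("19"); inhand("19")
P,R=pour((579,-349),45,55,back=60,ze=200,gs=(-101,36)); print(P); rows(P,R,10,hold=1)
E
```

```text
floor: pitch deg -0.13031599185840143 roll 0.08161862982777153 z at x=100 -32.81626433455494 n 11119 edge x [154.6 155.6] y ext [-47.8  46.1]
[ 494.9 -433.1  351.3]
t 28.5 at [ 493.106 -451.404  209.751] F [-0.308 -1.054 -0.643] w 15.516864051406177 q [-0.78  0.58  1.48 -0.18  1.08  0.  ]
shift [   7.095 -142.123  -10.566] len 142.69213546183414 turn [-0.021  0.084 -0.192] deg 12.089821182263698
[[[0, -4, 0], [-0.001, 0.002, -0.005], 255], [[1, -15, -1], [-0.002, 0.009, -0.02], 255], [[2, -31, -2], [-0.004, 0.018, -0.042], 255], [[2, -50, -4], [-0.007, 0.03, -0.068], 255], [[4, -71, -5], [-0.01, 0.042, -0.096], 255], [[5, -92, -7], [-0.013, 0.055, -0.125], 255], [[6, -111, -8], [-0.016, 0.066, -0.151], 255], [[6, -127, -9], [-0.018, 0.075, -0.172], 255], [[7, -138, -10], [-0.02, 0.082, -0.187], 255], [[7, -142, -11], [-0.021, 0.084, -0.192], 255], [[7, -142, -11], [-0.021, 0.084, -0.192], 255]]
```

View pics/c19.png

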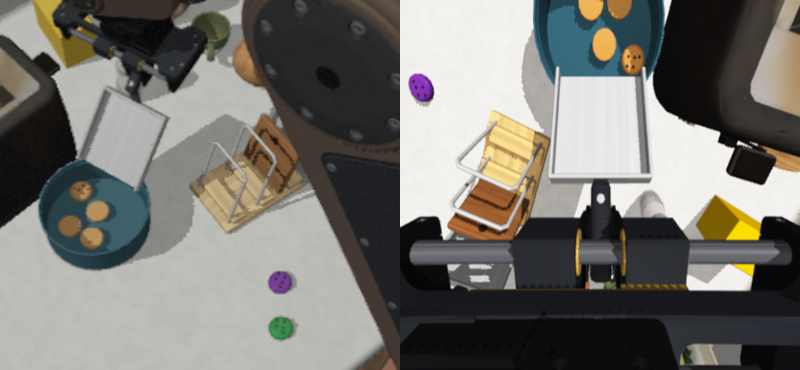

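All four biscuits lie in the tin (side view (81,190), (97,210), (70,226), (92,237)) and the sheet is empty. Now to slot 3.

Call:
send_rows(commands=[[[0, -4, 0], [-0.001, 0.002, -0.005], 255], [[1, -15, -1], [-0.002, 0.009, -0.02], 255], [[2, -31, -2], [-0.004, 0.018, -0.042], 255], [[2, -50, -4], [-0.007, 0.03, -0.068], 255], [[4, -71, -5], [-0.01, 0.042, -0.096], 255], [[5, -92, -7], [-0.013, 0.055, -0.125], 255], [[6, -111, -8], [-0.016, 0.066, -0.151], 255], [[6, -127, -9], [-0.018, 0.075, -0.172], 255], [[7, -138, -10], [-0.02, 0.082, -0.187], 255], [[7, -142, -11], [-0.021, 0.084, -0.192], 255], [[7, -142, -11], [-0.021, 0.084, -0.192], 255]])

```text
time: 29.42
ee_pos: [495.0, -432.3, 352.8]
eef_rot: [-1.089, 1.708, -1.981]
contact_force: [-0.8, -0.0, -3.0]
gripper_width: 15.8
```

```bash
python3 - <<'E'
from h import *
P,R=place(42-145*.268,15,160,gs=(-100.5,36)); print(P); rows(P,R,12)
E
```

```text
[ 342.3 -385.7  321.8]
t 29.42 at [ 494.951 -432.281  352.771] F [-0.763 -0.029 -2.953] w 15.775769682019485 q [-0.69  0.48  1.3  -0.35  1.4   0.16]
shift [  59.912   54.453 -140.943] len 162.54115082904497 turn [-0.16   0.273 -0.347] deg 26.872934868114864
[[[1, 1, -3], [-0.003, 0.005, -0.007], 255], [[4, 4, -10], [-0.012, 0.02, -0.026], 255], [[9, 9, -22], [-0.025, 0.043, -0.054], 255], [[16, 14, -37], [-0.041, 0.071, -0.09], 255], [[23, 20, -53], [-0.06, 0.103, -0.13], 255], [[30, 27, -70], [-0.08, 0.136, -0.173], 255], [[37, 34, -88], [-0.1, 0.17, -0.216], 255], [[44, 40, -104], [-0.118, 0.202, -0.257], 255], [[51, 46, -119], [-0.135, 0.23, -0.292], 255], [[55, 50, -131], [-0.148, 0.253, -0.321], 255], [[59, 53, -138], [-0.157, 0.267, -0.34], 255], [[60, 54, -141], [-0.16, 0.273, -0.347], 255]]
```

Call:
send_rows(commands=[[[1, 1, -3], [-0.003, 0.005, -0.007], 255], [[4, 4, -10], [-0.012, 0.02, -0.026], 255], [[9, 9, -22], [-0.025, 0.043, -0.054], 255], [[16, 14, -37], [-0.041, 0.071, -0.09], 255], [[23, 20, -53], [-0.06, 0.103, -0.13], 255], [[30, 27, -70], [-0.08, 0.136, -0.173], 255], [[37, 34, -88], [-0.1, 0.17, -0.216], 255], [[44, 40, -104], [-0.118, 0.202, -0.257], 255], [[51, 46, -119], [-0.135, 0.23, -0.292], 255], [[55, 50, -131], [-0.148, 0.253, -0.321], 255], [[59, 53, -138], [-0.157, 0.267, -0.34], 255], [[60, 54, -141], [-0.16, 0.273, -0.347], 255]])

```text
time: 30.42
ee_pos: [340.9, -385.5, 320.3]
eef_rot: [1.169, -1.764, 2.095]
contact_force: [-0.2, -1.0, -1.6]
gripper_width: 15.8
```

```bash
python3 - <<'E'
from h import *
look("20"); inhand("20")
a=cv2.imread("pics/side20.png")[60:240,200:440];b=cv2.imread("pics/wrist20.png")
cv2.imwrite("pics/c20.png",np.hstack([cv2.resize(a,(400,300)),cv2.resize(b,(400,300))]))
P,R=place(42-43*.268,15,58,gs=(-100.5,36)); print(P); rows(P,R,10,hold=1)
E
```

```text
floor: pitch deg -0.09837226538246449 roll 0.08820748125342288 z at x=100 -32.46642626592707 n 11183 edge x [154.  155.1] y ext [-47.5  46.4]
[ 366.7 -373.3  219.8]
t 30.52 at [ 341.877 -385.894  320.737] F [-1.024 -0.076 -0.489] w 15.376581697993247 q [-0.69  0.4   1.64 -0.63  1.45  0.61]
shift [-86.269  59.311   0.277] len 104.69069369842943 turn [0.002 0.001 0.001] deg 0.17227181320843873
[[[-2, 2, 0], [0.0, 0.0, 0.0], 255], [[-9, 6, 0], [0.0, 0.0, 0.0], 255], [[-19, 13, 0], [0.001, 0.0, 0.0], 255], [[-30, 21, 0], [0.001, 0.0, 0.0], 255], [[-43, 30, 0], [0.001, 0.001, 0.001], 255], [[-56, 38, 0], [0.002, 0.001, 0.001], 255], [[-68, 46, 0], [0.002, 0.001, 0.001], 255], [[-77, 53, 0], [0.002, 0.001, 0.001], 255], [[-84, 58, 0], [0.002, 0.001, 0.001], 255], [[-86, 59, 0], [0.002, 0.001, 0.001], 255], [[-86, 59, 0], [0.002, 0.001, 0.001], 255]]
```

View pics/c20.png

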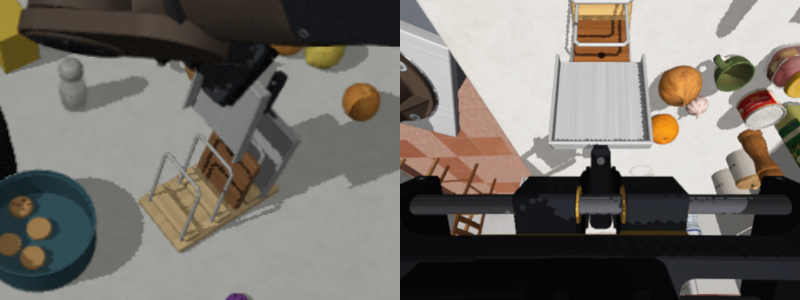

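Call:
send_rows(commands=[[[-2, 2, 0], [0, 0, 0], 255], [[-9, 6, 0], [0, 0, 0], 255], [[-19, 13, 0], [0, 0, 0], 255], [[-30, 21, 0], [0, 0, 0], 255], [[-43, 30, 0], [0, 0, 0], 255], [[-56, 38, 0], [0.001, 0, 0], 255], [[-68, 46, 0], [0.002, 0.001, 0], 255], [[-77, 53, 0], [0.002, 0.001, 0], 255], [[-84, 58, 0], [0.002, 0.001, 0], 255], [[-86, 59, 0], [0.002, 0.001, 0], 255]])

```text
time: 31.35
ee_pos: [366.9, -372.6, 218.8]
eef_rot: [1.17, -1.764, 2.098]
contact_force: [-0.2, 0.7, -0.9]
gripper_width: 15.9
```

```bash
python3 - <<'E'
from h import *
look("21"); inhand("21")
a=cv2.imread("pics/side21.png")[60:240,200:440];b=cv2.imread("pics/wrist21.png")
cv2.imwrite("pics/c21.png",np.hstack([cv2.resize(a,(400,300)),cv2.resize(b,(400,300))]))
P,R=place(42-5*.268,15,20,gs=(-100.5,36)); print(P); rows(P,R,8,hold=1)
E
```

```text
floor: pitch deg -0.08967650021084847 roll 0.11824068027719767 z at x=100 -32.489902744310655 n 10316 edge x [154.2 155.3] y ext [-47.5  46.4]
[ 375.8 -368.6  181.8]
t 31.45 at [ 366.94  -373.002  220.157] F [ 0.049 -0.485 -1.168] w 15.566147647617873 q [-0.64  0.53  1.72 -0.64  1.31  0.76]
shift [-32.216  22.999   0.159] len 39.58380806727278 turn [0.    0.001 0.001] deg 0.0886552214082476
[[[-1, 1, 0], [0.0, 0.0, 0.0], 255], [[-5, 4, 0], [0.0, 0.0, 0.0], 255], [[-10, 7, 0], [0.0, 0.0, 0.0], 255], [[-16, 11, 0], [0.0, 0.0, 0.001], 255], [[-22, 16, 0], [0.0, 0.0, 0.001], 255], [[-27, 19, 0], [0.0, 0.001, 0.001], 255], [[-31, 22, 0], [0.0, 0.001, 0.001], 255], [[-32, 23, 0], [0.0, 0.001, 0.001], 255], [[-32, 23, 0], [0.0, 0.001, 0.001], 255]]
```

View pics/c21.png

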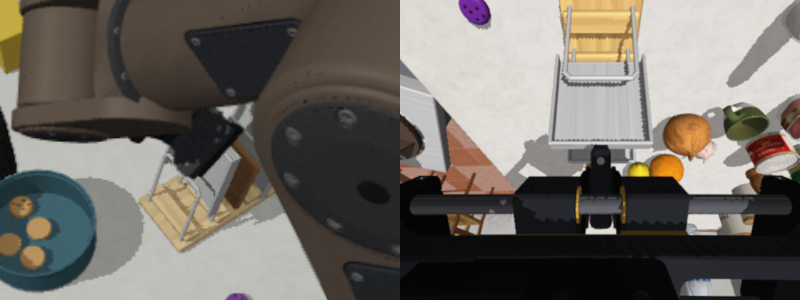

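The sheet is between loops 3 and 4 and in front of the board. Lowering, then leaning it back.

Call:
send_rows(commands=[[[-5, 4, 0], [0, 0, 0], 255], [[-10, 7, 0], [0, 0, 0], 255], [[-16, 11, 0], [0, 0, 0], 255], [[-22, 16, 0], [0, 0, 0.001], 255], [[-27, 19, 0], [0, 0, 0.001], 255], [[-31, 22, 0], [0, 0.001, 0.001], 255], [[-32, 23, 0], [0, 0.001, 0.001], 255], [[-32, 23, 0], [0, 0.001, 0.001], 255]])

```text
time: 32.12
ee_pos: [375.4, -368.5, 181.8]
eef_rot: [1.167, -1.764, 2.101]
contact_force: [-0.0, 0.3, -0.5]
gripper_width: 15.3
```

```bash
python3 - <<'E'
from h import *
P,R=place(40,18,14,gs=(-100.5,36)); print(P); rows(P,R,5,hold=1)
E
```

```text
[ 367.6 -372.8  175.4]
t 32.12 at [ 375.429 -368.524  181.828] F [-0.024  0.251 -0.496] w 15.266154766875932 q [-0.63  0.58  1.74 -0.65  1.25  0.82]
shift [ 2.671 10.624  0.273] len 10.957992776973397 turn [ 0.001 -0.     0.053] deg 3.023460833440531
[[[0, 1, 0], [0.0, -0.0, 0.005], 255], [[1, 4, 0], [0.0, -0.0, 0.019], 255], [[2, 7, 0], [0.0, -0.0, 0.034], 255], [[2, 10, 0], [0.0, -0.0, 0.047], 255], [[3, 11, 0], [0.001, -0.0, 0.053], 255], [[3, 11, 0], [0.001, -0.0, 0.053], 255]]
```

Call:
send_rows(commands=[[[0, 1, 0], [0, 0, 0.005], 255], [[1, 4, 0], [0, 0, 0.019], 255], [[2, 7, 0], [0, 0, 0.034], 255], [[2, 10, 0], [0, 0, 0.047], 255], [[3, 11, 0], [0, 0, 0.053], 255], [[3, 11, 0], [0, 0, 0.053], 255]])

```text
time: 32.62
ee_pos: [366.6, -373.2, 176.0]
eef_rot: [1.13, -1.814, 2.131]
contact_force: [-0.5, 0.5, -0.6]
gripper_width: 15.5
```

```bash
python3 - <<'E'
from h import *
P,R=place(39,20,12,gs=(-100.5,36)); print(P); rows(P,R,4,hold=1)
E
```

```text
[ 361.7 -375.8  172.9]
t 32.62 at [ 366.553 -373.151  175.997] F [-0.523  0.542 -0.622] w 15.480851240027174 q [-0.66  0.57  1.77 -0.62  1.19  0.79]
shift [2.526 5.782 0.18 ] len 6.312690116194765 turn [ 0.    -0.002  0.034] deg 1.9311320353131283
[[[0, 1, 0], [0.0, -0.0, 0.005], 255], [[1, 3, 0], [0.0, -0.001, 0.017], 255], [[2, 5, 0], [0.0, -0.001, 0.028], 255], [[3, 6, 0], [0.0, -0.002, 0.034], 255], [[3, 6, 0], [0.0, -0.002, 0.034], 255]]
```

Call:
send_rows(commands=[[[0, 1, 0], [0, 0, 0.005], 255], [[1, 3, 0], [0, 0, 0.017], 255], [[2, 5, 0], [0, -0.001, 0.028], 255], [[3, 6, 0], [0, -0.001, 0.034], 255], [[3, 6, 0], [0, -0.001, 0.034], 255], [[3, 6, 0], [0, -0.001, 0.034], 255]])

```text
time: 33.12
ee_pos: [361.7, -375.8, 173.9]
eef_rot: [1.109, -1.845, 2.15]
contact_force: [0.3, 3.0, 10.6]
gripper_width: 15.6
```

```bash
python3 - <<'E'
from h import *
P,R=place(39,20,12,gs=(-100.5,36)); go(P,R); P,R=place(38,20.5,10.5,gs=(-100.5,36)); go(P,R)
look("22"); inhand("22")
E
```

```text
t 33.12 at [ 361.7 -375.8  173.9] F [ 0.3  3.  10.6] w 15.584872587007766 q [-0.7  0.6  1.8 -0.6  1.2  0.8]
shift [-0.6  0.8 -0. ] len 1.0140424538921677 turn [-0. -0.  0.] deg 0.07587845000200616
t 33.12 at [ 361.7 -375.8  173.9] F [ 0.3  3.  10.6] w 15.584872587007766 q [-0.7  0.6  1.8 -0.6  1.2  0.8]
shift [ 0.4  3.6 -0. ] len 3.5752542284109023 turn [-0. -0.  0.] deg 0.5091516232575393
floor: pitch deg 0.216718098635771 roll 0.11028817630302339 z at x=100 -31.89893279937033 n 10204 edge x [157.5 158.1] y ext [-52.4  52.7]
```

Resting on the groove floor: the computed edge height is about 12 mm, with about 10 N upward. Releasing and backing out.

Call:
send_rows(commands=[[[0, 0, 0], [0, 0, 0], 200], [[0, 0, 0], [0, 0, 0], 170], [[0, 0, 0], [0, 0, 0], 140], [[0, 0, 0], [0, 0, 0], 140], [[0, 0, 0], [0, 0, 0], 140], [[0, 0, 0], [0, 0, 0], 140]])

```text
time: 33.72
ee_pos: [361.7, -375.6, 172.7]
eef_rot: [1.11, -1.847, 2.149]
contact_force: [-1.3, -0.3, 0.0]
gripper_width: 42.5
```

Call:
send_rows(commands=[[[0, -5, 0], [0, 0, 0], 140], [[0, -15, 0], [0, 0, 0], 140], [[0, -30, 0], [0, 0, 0], 140], [[0, -55, 0], [0, 0, 0], 140], [[0, -85, 0], [0, 0, 0], 140], [[0, -115, 0], [0, 0, 0], 140], [[0, -145, 0], [0, 0, 0], 140], [[0, -175, 0], [0, 0, 0], 140], [[0, -185, 0], [0, 0, 0], 140], [[0, -185, 0], [0, 0, 0], 140]])

```text
time: 34.55
ee_pos: [457.7, -326.8, 326.3]
eef_rot: [1.109, -1.845, 2.154]
contact_force: [-0.6, -0.3, -0.3]
gripper_width: 42.8
```

```bash
python3 - <<'E'
from h import *
look("23"); tin("23")
a=cv2.imread("pics/side23.png")[60:300,160:420];b=cv2.imread("pics/wrist23.png")
cv2.imwrite("pics/c23.png",np.hstack([cv2.resize(a,(400,370)),cv2.resize(b,(400,370))]))
p=vision.read_camera("scene")[0][120:320,250:520]; cv2.imwrite("pics/sc23.png",cv2.resize(p,None,fx=2.5,fy=2.5)[:,:,::-1])
s=log(); print(s["ee_pos"],s["contact_force"])
# plane lean estimates in rack frame
a=np.radians(RK[2]);h=np.array([np.cos(a),np.sin(a)]);l=np.array([-h[1],h[0]])
C=cam("wrist"); z=np.load("pics/wrist23.npz")["d"]; X=cloud(C,z).reshape(-1,3)[z.ravel()>0]
r=X[:,:2]-RK[:2]; x=r@h;y=r@l
for x0 in (-62,38):
    xs=x0-(X[:,2]-12)*np.tan(np.radians(20))
    m=(abs(x-xs-2)<10)&(abs(y)<40)&(X[:,2]>30)&(X[:,2]<115)
    if m.sum()>50:
        w=np.ones(m.sum(),bool)
        for i in range(6):
            c=np.polyfit(X[m][w,2]-12,x[m][w],1); e=x[m]-np.polyval(c,X[m][:,2]-12); w=abs(e)<2
        print(x0,"lean",np.degrees(np.arctan(-c[0])),"x at base (top face)",c[1],w.sum(),m.sum())
E
```

```text
tin (np.int64(386), array([ 577.3, -347.4]), np.float64(75.41492087462673)) 508
[ 455.5 -327.4  323.1] [ 1.1 -1.  -0.2]
-62 lean 21.598178844239825 x at base (top face) -60.723038329353614 926 985
38 lean 22.037876297663242 x at base (top face) 39.89089558311149 2630 2753
```

View pics/c23.png

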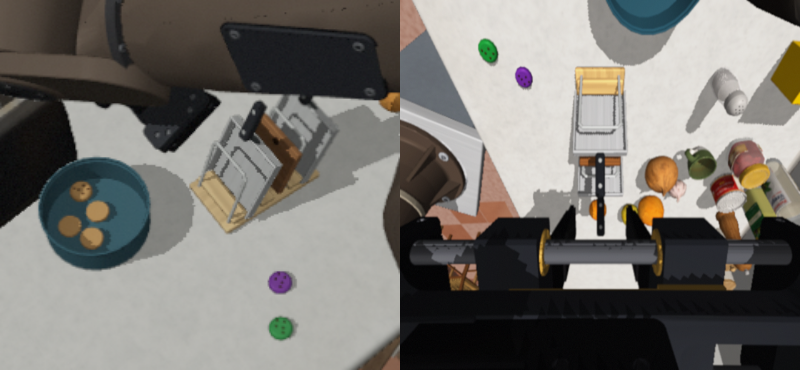

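View pics/sc23.png

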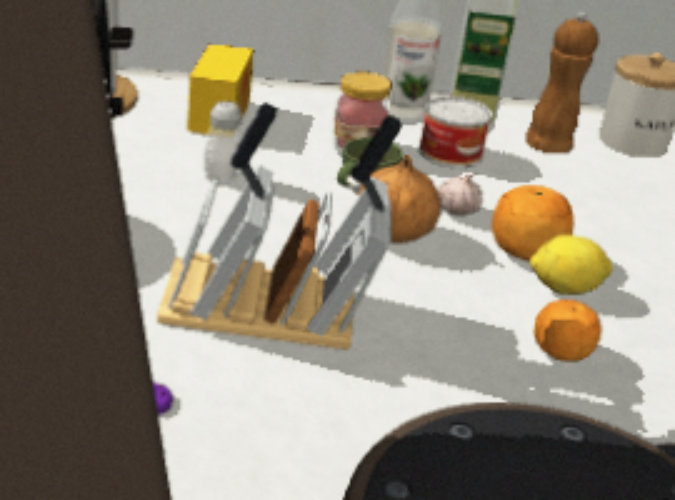

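Both sheets stand in the rack handle up, leaning about 22°, with the board standing between them. The four biscuits are in the tin and the salt shaker hasn't moved. Handing in.

```bash
python3 -c "
from cell import order,manip
print(manip.observe()['time'],order.close_job())"
```

```text
the job is handed in; nothing more can be done
34.7 None
```

I carried both sheets by the handle to the tin and tipped their biscuits in, two from each. I then stood the empty sheets in the free rack slots 1 and 3 and handed the job in at 34.7 s.

**Last checks before handing in:**
- **Biscuits:** the side camera shows all four in the tin.
- **Tin:** it is upright and has not moved.
- **Sheets:** both stand handle up, leaning about 22°. Each touched down with 7–11 N of upward force at the height of the rack base, and the measured planes put their edges in the grooves.
- **Board and salt shaker:** the board still stands in slot 2 and the salt shaker is where it was.
- **Gripper:** it is clear of everything.

**Disagreements:** the camera estimates of the tin centre differed by about 4 mm, and those of the rack by about 2 mm. Neither made a difference. No check failed.

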